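Dress the counter display: tins on edge in the tine rack, jars in the pocket tray

TASK

Set out the counter display: stand every balm tin that lies loose on the counter, left of the tine rack, upright on its edge in a slot of its own in the rack, seated down on the rods; and set every lip-scrub jar that stands in front of the three-pocket wooden tray upright in a pocket of its own, right down on the pocket floor. Any slot and any pocket will do; leave the candle, the spatula cup and the large cream pot where they are.

Things in the scene. Friction and masses are not known exactly. Their poses are not given: they have to be found in the camera images.
- tin_rack: Fixed tine rack, origin under its board's centre: board 74 (x) x 172 (y) x 8 mm; two 6 mm steel rods along y at x = -12, +12 mm, centres 14 mm up; on each rod seven 4 mm tines at y = -72, -48, -24, 0, 24, 48, 72 mm, tops 44 mm up. The 20 mm gaps are six slots: a tin on edge drops onto both rods, which cradle it, its faces looking along y.
- pocket_tray: Fixed shallow wooden tray, 62 mm (its x) by 178 mm (its y), 20 mm high, walls and floor 4 mm thick, divided into three square pockets of 54 by 54 mm in a row along its y. Origin: centre of the underside, on the counter; z up.
- slot0 (a point): Slot 0 of the rack, at rack y = -60 mm: the point where the centre of a tin stands when it is seated, 33.4 mm above the counter. Axes as the rack's.
- slot1 (a point): Slot 1 of the rack, at rack y = -36 mm: the point where the centre of a tin stands when it is seated, 33.4 mm above the counter. Axes as the rack's.
- slot2 (a point): Slot 2 of the rack, at rack y = -12 mm: the point where the centre of a tin stands when it is seated, 33.4 mm above the counter. Axes as the rack's.
- slot3 (a point): Slot 3 of the rack, at rack y = 12 mm: the point where the centre of a tin stands when it is seated, 33.4 mm above the counter. Axes as the rack's.
- slot4 (a point): Slot 4 of the rack, at rack y = 36 mm: the point where the centre of a tin stands when it is seated, 33.4 mm above the counter. Axes as the rack's.
- slot5 (a point): Slot 5 of the rack, at rack y = 60 mm: the point where the centre of a tin stands when it is seated, 33.4 mm above the counter. Axes as the rack's.
- pocket0 (a point): Pocket 0 of the tray, at tray y = -58 mm: centre of the pocket's floor, 4 mm above the counter. Axes as the tray's.
- pocket1 (a point): Pocket 1 of the tray, at tray y = 0 mm: centre of the pocket's floor, 4 mm above the counter. Axes as the tray's.
- pocket2 (a point): Pocket 2 of the tray, at tray y = 58 mm: centre of the pocket's floor, 4 mm above the counter. Axes as the tray's.
- tin_1_mid (a point): Centre of a round flat lidded balm tin, 39.6 mm across, 13 mm thick, 22 g, at first lying flat on the counter; its z axis is the axis of the disc. May be absent (None).
- tin_2_mid (a point): Centre of a round flat lidded balm tin, 39.6 mm across, 13 mm thick, 22 g, at first lying flat on the counter; its z axis is the axis of the disc. May be absent (None).
- tin_3_mid (a point): Centre of a round flat lidded balm tin, 39.6 mm across, 13 mm thick, 22 g, at first lying flat on the counter; its z axis is the axis of the disc. May be absent (None).
- tin_4_mid (a point): Centre of a round flat lidded balm tin, 39.6 mm across, 13 mm thick, 22 g, at first lying flat on the counter; its z axis is the axis of the disc. May be absent (None).
- tin_5_mid (a point): Centre of a round flat lidded balm tin, 39.6 mm across, 13 mm thick, 22 g, at first lying flat on the counter; its z axis is the axis of the disc. May be absent (None).
- jar_1_mid (a point): Centre of a lip-scrub screw-lid jar, a plain cylinder 46 mm across and 40 mm high, 52 g, at first standing upright on the counter; z axis is the jar's axis. May be absent (None).
- jar_2_mid (a point): Centre of a lip-scrub screw-lid jar, a plain cylinder 46 mm across and 40 mm high, 52 g, at first standing upright on the counter; z axis is the jar's axis. May be absent (None).
- jar_3_mid (a point): Centre of a lip-scrub screw-lid jar, a plain cylinder 46 mm across and 40 mm high, 52 g, at first standing upright on the counter; z axis is the jar's axis. May be absent (None).
- candle: Bystander, leave it alone: a candle in a glass, 80 mm across, 57 mm high; origin at the centre of its underside.
- spatula_cup: Bystander, leave it alone: cup of wooden spatulas, 68 mm across, 123 mm high; origin at the centre of its underside.
- cream_pot: Bystander, leave it alone: large lidded cream pot, 98 mm across, 98 mm high; origin at the centre of its underside.

How it is judged:
At the end, for the whole second after the job is handed in: Each present tin on edge in its own slot: centre within 9 mm (from above) of the slot point, 29-38 mm high, axis within 0.35 rad of rack y; each present jar in its own pocket: centre within 8 mm of the pocket centre, 20-28 mm high, tilt under 0.12 rad; staying so (height (world z) of tin_1_mid between 0.029 and 0.038 m and angle between the z axis of each of tin_1_mid, tin_2_mid, tin_3_mid, tin_4_mid, tin_5_mid and the y axis of tin_rack, either way round below 0.35 rad and (horizontal distance between tin_1_mid and slot0 below 0.009 m or horizontal distance between tin_1_mid and slot1 below 0.009 m or horizontal distance between tin_1_mid and slot2 below 0.009 m or horizontal distance between tin_1_mid and slot3 below 0.009 m or horizontal distance between tin_1_mid and slot4 below 0.009 m or horizontal distance between tin_1_mid and slot5 below 0.009 m) and height (world z) of tin_2_mid between 0.029 and 0.038 m and (horizontal distance between tin_2_mid and slot0 below 0.009 m or horizontal distance between tin_2_mid and slot1 below 0.009 m or horizontal distance between tin_2_mid and slot2 below 0.009 m or horizontal distance between tin_2_mid and slot3 below 0.009 m or horizontal distance between tin_2_mid and slot4 below 0.009 m or horizontal distance between tin_2_mid and slot5 below 0.009 m) and height (world z) of tin_3_mid between 0.029 and 0.038 m and (horizontal distance between tin_3_mid and slot0 below 0.009 m or horizontal distance between tin_3_mid and slot1 below 0.009 m or horizontal distance between tin_3_mid and slot2 below 0.009 m or horizontal distance between tin_3_mid and slot3 below 0.009 m or horizontal distance between tin_3_mid and slot4 below 0.009 m or horizontal distance between tin_3_mid and slot5 below 0.009 m) and height (world z) of tin_4_mid between 0.029 and 0.038 m and (horizontal distance between tin_4_mid and slot0 below 0.009 m or horizontal distance between tin_4_mid and slot1 below 0.009 m or horizontal distance between tin_4_mid and slot2 below 0.009 m or horizontal distance between tin_4_mid and slot3 below 0.009 m or horizontal distance between tin_4_mid and slot4 below 0.009 m or horizontal distance between tin_4_mid and slot5 below 0.009 m) and height (world z) of tin_5_mid between 0.029 and 0.038 m and (horizontal distance between tin_5_mid and slot0 below 0.009 m or horizontal distance between tin_5_mid and slot1 below 0.009 m or horizontal distance between tin_5_mid and slot2 below 0.009 m or horizontal distance between tin_5_mid and slot3 below 0.009 m or horizontal distance between tin_5_mid and slot4 below 0.009 m or horizontal distance between tin_5_mid and slot5 below 0.009 m) and height (world z) of jar_1_mid between 0.02 and 0.028 m and angle between each of jar_1_mid, jar_2_mid, jar_3_mid's own z axis and vertical below 0.12 rad and (horizontal distance between jar_1_mid and pocket0 below 0.008 m or horizontal distance between jar_1_mid and pocket1 below 0.008 m or horizontal distance between jar_1_mid and pocket2 below 0.008 m) and height (world z) of jar_2_mid between 0.02 and 0.028 m and (horizontal distance between jar_2_mid and pocket0 below 0.008 m or horizontal distance between jar_2_mid and pocket1 below 0.008 m or horizontal distance between jar_2_mid and pocket2 below 0.008 m) and height (world z) of jar_3_mid between 0.02 and 0.028 m and (horizontal distance between jar_3_mid and pocket0 below 0.008 m or horizontal distance between jar_3_mid and pocket1 below 0.008 m or horizontal distance between jar_3_mid and pocket2 below 0.008 m)); the robot touches nothing.
It fails at once if the candle is pushed away more than 4 cm or tipped over (distance of candle from where it was at the start of the episode above 0.04 m or angle between candle's own z axis and vertical above 0.5 rad).
It fails at once if the spatula cup is pushed away more than 4 cm or tipped over (distance of spatula_cup from where it was at the start of the episode above 0.04 m or angle between spatula_cup's own z axis and vertical above 0.5 rad).
It fails at once if the cream pot is pushed away more than 4 cm or tipped over (distance of cream_pot from where it was at the start of the episode above 0.04 m or angle between cream_pot's own z axis and vertical above 0.5 rad).
Of tin_1, tin_2, tin_3, tin_4, tin_5 only 4 to 5 are there at a start; the rules pass over those that are not, and their reading is None.
Of jar_1, jar_2, jar_3 only 2 to 3 are there at a start; the rules pass over those that are not, and their reading is None.
At some moment in a run one of jar_1, jar_2, jar_3 may be knocked a few centimetres aside while the robot is not near it.
It also fails if it takes over 208 s, if anything falls off the work surface, if the arm or the gripper's body presses on something with over 40 N, if the wrist force passes 120 N, or if a joint passes its speed limit or range.

ROBOT

A 6-joint arm with a two-finger parallel gripper is mounted at the origin on a cart in front of the work surface, level with it; the furniture and walls round the work are solid. World frame = base frame: x ahead of the robot, y to its left, z up, the work surface at z = 0. Lengths are in m, angles in rad, forces in N, time in s.
With the tool pointing down it reaches from about 0.3 to 0.775 m from the base axis. Payload 14.6 kg.
Tool frame: the origin (TCP) lies on the centre line of the jaws, within the pads' length; the fingertips stand ahead of it and the grasp point (between the pads) lies 8 mm behind it (r.tip_extent is the z of the fingertips in the tool frame, in m); z points along the fingers, y is the line along which they close (so a half turn about z gives the same grasp; the last joint's range is limited). The gripper opens to 94 mm and grips with 3 to 60 N. Pads are 16 mm wide; open, the fingers measure 119 mm over their backs; the gripper's body (75 mm by 177 mm) begins 78 mm behind the grasp point.
Start: joints at [-1.213, 0.3, 1.521, -0, 1.321, -0.067], TCP at [0.227, -0.501, 0.216] pointing down, gripper open.
Joint ranges: [-3.03, 3.03], [-0.79, 2.21], [0.23, 2.52], [-1.04, 4.18], [0, 3.07], [-2.55, 2.55]. Speed limits (rad/s): [2.22, 2.22, 2.57, 3.14, 3.14, 3.14].

INTERFACE

Orientations are given as a unit quaternion [x, y, z, w].
In Python, from cell import sense, optics, job, models, r gives the robot as it stands. The module is installed in compiled form; this text tells all that it offers.
- The arm moves only by the tool jog_arm, never from a script. Its argument "series" is a list that holds one entry, the list of rows, each a list of 7 numbers: the shift along the tool's x, y, z in m, then the turn, a rotation vector about the tool's x, y, z in degrees, then the opening in per cent of the stroke, from 0 (shut) to 100 (fully open). A call has 1 to 20 rows; each row is the pose to reach, as a shift and turn from the pose commanded when the call began, along the tool's axes at that moment; what a row does not reach only later rows make up. A row lasts 1/12 s, in which the tool goes at most 41.7 mm and 7.16 degrees, less where a joint would pass 70% of its speed; a pose out of reach is approached as far as the arm can. A call with a gripper value outside its range is refused whole. The fingers move at their own pace and stop on an object; the grip force is fixed at half the most. Time passes only in rows, so rows that repeat a pose let the fingers close. It gives the time, the measured TCP pose, the force, the opening and the grip force at its end, in the units of the state.
- sense(): the state, without advancing time (a new reading comes with each control period).
- optics.grab_frame(name): name is "scene" or "top" or "wrist"; returns a dict with "img" (480x640x3 uint8, blue, green, red), "range_z" (480x640 float32, m along the optical axis (not along the pixel's ray), 0 where there is no reading), "fx", "fy", "cx", "cy" (pixels), "k1" (the pictures are not rectified: a ray, as slopes to the right and down, at radius r is drawn at 1 + k1 r^2 times it, then the intrinsics apply), "R" (3x3) and "t" (3): a world point X has camera coordinates R X + t. Camera axes: x right, y down, z forward; pixel columns grow to the right and rows downward; lengths in m; the calibration is good to about 2 mm. A picture is of the moment at which its call begins.
- job.finish_job(): hands the job in; it is judged then, once.
Trained networks look in a picture, given as the dict that the camera call returned (one of the last four; its "shot" number tells which), for a name from the list of things; names that differ only in an ending like _2 or _b are one class to them, and where a whole thing is asked for, a point or a joint stands for the part that bears it (a point fixed in the world has none). Each returns a list of dicts, best first, with "score" (0 to 1); they miss things now and then, are a little off and sometimes report something else, mostly with a low value. They report only what shows in the picture. A call takes as long as a camera call.
- models.regions_of(picture, thing): "region" (480x640 bool, what is visible of it) and "bbox" ([left, top, right, bottom] in pixels, round what is visible of it).
The state is a dict: "clock": time; "joint_positions": joint angles; "dq": joint speeds; "joint_efforts": joint torques, N m; "eef_pos": TCP position; "tcp_rot": TCP orientation; "ft_force": force on the tool from outside, world axes, zero at the start; "wrist_torque": the same for the moment, N m; "grip_width": finger opening in m; "grip_force": force on a finger pad.
Only numpy, scipy, OpenCV 4.12 (cv2) and the standard library are available. Lean on these libraries where they do the work, as an engineer would, in place of code of your own. Each camera call takes 0.05 s, during which the arm holds its last target. There are 200 camera calls.

## Working session

There is one attempt and no reset: what is moved stays moved. The work goes in short steps, Python scripts to look and compute and a tool call to move; the robot and the scene stay as the last step left them, time stands still between calls to the robot, and variables do not carry over. Pictures are saved under pics/ and viewed, at most 14 in all, crops included, and the job is handed in when it is done.

Besides the shell and the picture viewer there is one more tool, called after ">>>" by a JSON object that holds its "fn" and its "kwargs", one argument or row to a line. jog_arm: Moves the arm, as the interface text tells. Its arguments: {"type":"object","properties":{"series":{"type":"array","items":{"type":"array","items":{"type":"array","items":{"type":"number"}}}}},"required":["series"]}

```bash
mkdir -p pics; cat > h.py <<'E'
import numpy as np, cv2
from cell import sense, optics, job, models, r
def world(p, mask=None):
    """per-pixel world coordinates (480x640x3), nan where no range"""
    K=np.array([[p['fx'],0,p['cx']],[0,p['fy'],p['cy']],[0,0,1.]])
    v,u=np.mgrid[:480,:640]; uv=np.stack([u,v],-1).reshape(-1,1,2).astype(float)
    s=cv2.undistortPoints(uv,K,np.array([p['k1'],0,0,0.])).reshape(480,640,2)
    z=np.where(p['range_z']>0,p['range_z'],np.nan)[...,None]
    c=np.concatenate([s*z,z],-1)
    return (c-np.array(p['t']))@np.array(p['R'])
def pix(p,X):
    X=np.atleast_2d(np.array(X,float))@np.array(p['R']).T+p['t']
    s=X[:,:2]/X[:,2:]; s=s*(1+p['k1']*(s**2).sum(1,keepdims=True))
    return s*[p['fx'],p['fy']]+[p['cx'],p['cy']]
def objs(p,W,name,lo=.3):
    out=[]
    for d in models.regions_of(p,name):
        if d['score']<lo: continue
        P=W[d['region']]; P=P[~np.isnan(P[:,0])]
        if len(P)<20: continue
        zt=np.percentile(P[:,2],90); T=P[abs(P[:,2]-zt)<.004]
        c,rad=cv2.minEnclosingCircle(T[:,:2].astype(np.float32)); rc=cv2.minAreaRect(T[:,:2].astype(np.float32))
        out.append((round(d['score'],2),d['bbox'],np.round(T.mean(0),4),'n',len(T),'circ',np.round(c,4),round(rad,4),'zt',round(zt,4),'rect',np.round(rc[0],4),np.round(rc[1],4),round(rc[2],1)))
    return out
E
python3 - <<'E'
from h import *
s=sense(); print(s['eef_pos'],s['tcp_rot'],r.tip_extent,s['clock'])
for n in ['top','scene']:
    p=optics.grab_frame(n); cv2.imwrite(f'pics/{n}0.png',p['img']); W=world(p); np.save(n,W)
    print(n,'cam at',np.round(-np.array(p['R']).T@p['t'],3))
    for t in ['tin_1_mid','jar_1_mid','tin_rack','pocket_tray','candle','spatula_cup','cream_pot']:
        print(t); [print('  ',*o) for o in objs(p,W,t)]
E
```

```text
[ 0.22658608 -0.50087692  0.21589674] [ 9.77533700e-01  2.10778400e-01 -9.37696073e-05 -5.68260452e-04] 0.011 0.0
top cam at [ 0.373 -0.016  1.571]
tin_1_mid
jar_1_mid
tin_rack
   0.94 [305.0, 214.9, 364.3, 245.0] [ 0.5396 -0.0476  0.0151] n 267 circ [ 0.5413 -0.0477] 0.0872 zt 0.0162 rect [ 0.5388 -0.0467] [0.072  0.1698] 6.5
pocket_tray
   0.61 [368.5, 201.0, 434.3, 227.9] [ 0.5907 -0.2407  0.0187] n 201 circ [ 0.593  -0.2443] 0.0915 zt 0.0191 rect [ 0.5924 -0.2445] [0.1755 0.0627] 88.4
candle
   0.7 [297.9, 270.8, 324.2, 299.7] [0.3775 0.0153 0.0573] n 314 circ [0.3771 0.014 ] 0.04 zt 0.0588 rect [0.377  0.0138] [0.0774 0.0781] 35.1
spatula_cup
   0.89 [141.1, 189.0, 174.7, 216.2] [0.5922 0.4572 0.1126] n 66 circ [0.5925 0.455 ] 0.0239 zt 0.1126 rect [0.5933 0.4559] [0.0444 0.0373] 57.0
cream_pot
   0.7 [474.2, 229.9, 513.0, 263.5] [ 0.4952 -0.4945  0.0999] n 470 circ [ 0.4952 -0.4951] 0.0481 zt 0.1012 rect [ 0.4954 -0.4952] [0.0914 0.0933] 1.8
scene cam at [-0.188  1.109  1.143]
tin_1_mid
   0.59 [261.9, 284.1, 274.5, 299.3] [0.5189 0.2041 0.0112] n 77 circ [0.5189 0.2028] 0.0214
[... 164 characters left out ...]
0.0378 rect [ 0.4587 -0.3497] [0.0405 0.0389] 66.7
tin_rack
   0.56 [290.4, 222.3, 332.4, 264.9] [ 0.5328 -0.0346  0.0183] n 59 circ [ 0.5323 -0.0408] 0.0752 zt 0.0192 rect [ 0.5351 -0.0401] [0.0316 0.1494] 8.0
pocket_tray
   0.84 [306.8, 189.3, 351.7, 219.3] [ 0.5896 -0.2285  0.0152] n 182 circ [ 0.5872 -0.2382] 0.0938 zt 0.0158 rect [ 0.589  -0.2383] [0.1846 0.0652] 88.6
candle
   0.76 [336.3, 251.5, 364.6, 286.1] [0.3723 0.0232 0.0531] n 333 circ [0.3732 0.0224] 0.0414 zt 0.0545 rect [0.3733 0.0231] [0.0771 0.0778] 3.0
spatula_cup
cream_pot
   0.72 [287.2, 220.2, 334.2, 260.6] [ 0.5326 -0.0401  0.0193] n 53 circ [ 0.5374 -0.0414] 0.0756 zt 0.0202 rect [ 0.5353 -0.0418] [0.0316 0.1488] 8.0
```

```bash
python3 - <<'E'
import cv2
t=cv2.imread('pics/top0.png')[180:330,120:540]; s=cv2.imread('pics/scene0.png')[160:360,150:480]
a=cv2.resize(t,(800,286),interpolation=cv2.INTER_CUBIC); b=cv2.resize(s,(500,303),interpolation=cv2.INTER_CUBIC)
import numpy as np
o=np.zeros((600,800,3),np.uint8); o[:286]=a; o[290:593,:500]=b
cv2.imwrite('pics/c0.png',o)
E
```

```text
(no output)
```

View pics/c0.png

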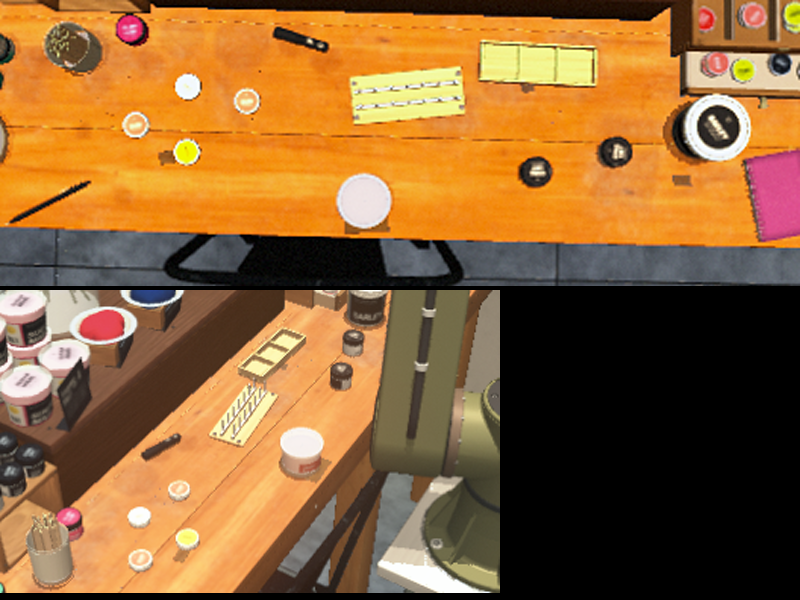

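```bash
python3 - <<'E'
import numpy as np,cv2
for n in ['top','scene']:
    W=np.load(n+'.npy'); x,y,z=W[...,0],W[...,1],W[...,2]
    g=W[(x>.35)&(x<.6)&(y>-.4)&(y<.4)&(abs(z)<.006)]; A=np.c_[g[:,:2],np.ones(len(g))]; c=np.linalg.lstsq(A,g[:,2],rcond=None)[0]; print(n,'table plane',np.round(c,4))
    h=z-(c[0]*x+c[1]*y+c[2])
    m=((h>.0055)&(x>.3)&(x<.68)&(y>-.56)&(y<.5)).astype(np.uint8)
    k,L,S,_=cv2.connectedComponentsWithStats(m,connectivity=4)
    for i in range(1,k):
        if S[i,4]<25: continue
        P=W[L==i]; H=h[L==i]; T=P[H>np.percentile(H,90)-.006] ; rc=cv2.minAreaRect(P[:,:2].astype(np.float32))
        print(S[i].tolist(),'h',np.round(np.percentile(H,[50,95]),4),'top mean',np.round(T.mean(0),4),'rect',np.round(rc[0],4),np.round(rc[1],4),round(rc[2],1))
E
```

```text
top table plane [ 0.0041 -0.0009 -0.0022]
[131, 160, 347, 45, 5917] h [0.1232 0.168 ] top mean [0.6724 0.05   0.1695] rect [0.6418 0.0388] [0.077  0.9222] 0.1
[471, 178, 52, 87, 3057] h [0.0826 0.1186] top mean [ 0.5519 -0.4918  0.1072] rect [ 0.5637 -0.5038] [0.112  0.2334] 89.6
[142, 191, 32, 27, 643] h [0.0754 0.117 ] top mean [0.5922 0.4553 0.1145] rect [0.5932 0.4563] [0.0704 0.0668] 87.3
[264, 194, 29, 15, 160] h [0.0131 0.0189] top mean [0.6203 0.1172 0.0156] rect [0.6185 0.1175] [0.0882 0.0188] 72.5
[371, 201, 62, 25, 443] h [0.0158 0.0241] top mean [ 0.5903 -0.2424  0.0208] rect [ 0.5937 -0.2444] [0.1773 0.0658] 88.2
[304, 214, 60, 30, 998] h [0.0098 0.0214] top mean [ 0.5394 -0.0472  0.0184] rect [ 0.5399 -0.0466] [0.0768 0.1707] 7.6
[212, 218, 14, 14, 140] h [0.0124 0.0181] top mean [0.5429 0.2886 0.0139] rect [0.5438 0.2888] [0.0372 0.0377] 62.4
[243, 226, 14, 14, 143] h [0.0125 0.0182] top mean [0.5237 0.1964 0.0143] rect [0.5238 0.1968] [0.0375 0.0383] 21.3
[183, 238, 15, 15, 146] h [0.0125 0.0184] top mean [0.4823 0.3665 0.0138] rect [0.4821 0.3669] [0.0382 0.0394] 28.
[... 1340 characters left out ...]
6] 31.7
[243, 255, 27, 17, 136] h [0.0116 0.0175] top mean [0.6157 0.126  0.0128] rect [0.6141 0.125 ] [0.0889 0.0216] 75.9
[261, 286, 14, 12, 132] h [0.0109 0.0155] top mean [0.5198 0.204  0.0106] rect [0.5197 0.204 ] [0.0393 0.0399] 1.9
[234, 304, 15, 13, 145] h [0.0107 0.014 ] top mean [0.5397 0.2951 0.0097] rect [0.5408 0.2952] [0.0372 0.0418] 38.1
[266, 318, 15, 14, 156] h [0.0112 0.0157] top mean [0.4398 0.2923 0.0102] rect [0.4419 0.2904] [0.036  0.0455] 35.2
[234, 330, 16, 15, 174] h [0.0125 0.0172] top mean [0.4794 0.3706 0.0122] rect [0.4803 0.3716] [0.0391 0.0433] 63.4
[249, 380, 6, 18, 45] h [0.0076 0.0115] top mean [0.3708 0.4794 0.0062] rect [0.3714 0.4802] [0.0109 0.0482] 29.5
```

```bash
cat >> h.py <<'E'
from scipy.spatial.transform import Rotation as Ro
def R0(psi,beta=0):
    "tool pointing down, closing axis at heading psi deg, leaned beta deg about tool y (beta>0: tip to the left)"
    c,s=np.cos(np.radians(psi)),np.sin(np.radians(psi))
    return Ro.from_matrix(np.array([[-s,c,0],[c,s,0],[0,0,-1.]]).T)*Ro.from_euler('y',beta,degrees=True)
def grasp_to_tcp(g,R,back=.008):  # world point that is to sit 'back' m behind the TCP
    return np.array(g)+R.apply([0,0,back])
def plan(*poses, start=None):
    "rows (shift m, turn deg) from the present pose to each (pos,Rot)"
    s=sense(); p0,Q=(s['eef_pos'],Ro.from_quat(s['tcp_rot'])) if start is None else start
    for p,R in poses:
        d=Q.inv().apply(np.array(p)-p0); w=(Q.inv()*R).as_rotvec(degrees=True)
        n=max(np.linalg.norm(d)/.0417,np.linalg.norm(w)/7.16)
        print('row',np.round(d,4).tolist(),np.round(w,2).tolist(),'n>=%.1f'%n)
def st():
    s=sense(); print('t %.2f'%s['clock'],'q',np.round(s['joint_positions'],3),'p',np.round(s['eef_pos'],4),'z',np.round(Ro.from_quat(s['tcp_rot']).as_matrix()[:,2],3),'F',np.round(s['ft_force'],1),'w %.4f'%s['grip_width'],'g %.1f'%s['grip_force'])
E
python3 - <<'E'
from h import *
W=np.load('top.npy'); x,y,z=W[...,0],W[...,1],W[...,2]
for a,b in [(-.35,-.15),(-.15,.05),(.05,.2),(.2,.35)]:
    m=(z>.1)&(y>a)&(y<b)&(x>.5); print(a,b,'shelf min x',np.round(np.percentile(x[m],[0,2,10]),3))
    m=(z>.03)&(z<.1)&(y>a)&(y<b)&(x>.56); print('  low',m.sum(),np.round(x[m].min(),3) if m.any() else '')
p=optics.grab_frame('wrist'); s=sense(); Q=Ro.from_quat(s['tcp_rot'])
c=-np.array(p['R']).T@p['t']; print('cam in tool',np.round(Q.inv().apply(c-s['eef_pos']),4)); print(np.round(Q.inv().as_matrix()@np.array(p['R']).T,3),p['fx'],p['k1'])
plan(([.47,-.04,.26],R0(7)),([.46,.27,.27],R0(20)))
E
```

```text
-0.35 -0.15 shelf min x [0.664 0.666 0.689]
  low 340 0.56
-0.15 0.05 shelf min x [0.664 0.666 0.695]
  low 334 0.664
0.05 0.2 shelf min x [0.664 0.667 0.702]
  low 251 0.664
0.2 0.35 shelf min x [0.662 0.667 0.686]
  low 253 0.664
cam in tool [ 8.230e-02 -1.000e-04 -1.687e-01]
[[-0.    -0.959 -0.282]
 [ 1.    -0.     0.   ]
 [-0.    -0.282  0.959]] 347.02816639052617 -0.021729886319675977
row [0.4118, -0.3198, -0.0436] [0.0, 0.0, -72.66] n>=12.5
row [0.5304, -0.6064, -0.0536] [0.0, 0.0, -85.66] n>=19.4
```

>>> {"fn": "jog_arm", "kwargs": {
  "series": [
    [[0.412, -0.32, -0.0436, 0, 0, -72.7, 100], [0.412, -0.32, -0.0436, 0, 0, -72.7, 100], [0.412, -0.32, -0.0436, 0, 0, -72.7, 100], [0.412, -0.32, -0.0436, 0, 0, -72.7, 100], [0.412, -0.32, -0.0436, 0, 0, -72.7, 100], [0.412, -0.32, -0.0436, 0, 0, -72.7, 100], [0.412, -0.32, -0.0436, 0, 0, -72.7, 100], [0.412, -0.32, -0.0436, 0, 0, -72.7, 100], [0.412, -0.32, -0.0436, 0, 0, -72.7, 100], [0.412, -0.32, -0.0436, 0, 0, -72.7, 100], [0.412, -0.32, -0.0436, 0, 0, -72.7, 100], [0.412, -0.32, -0.0436, 0, 0, -72.7, 100], [0.412, -0.32, -0.0436, 0, 0, -72.7, 100], [0.412, -0.32, -0.0436, 0, 0, -72.7, 100], [0.412, -0.32, -0.0436, 0, 0, -72.7, 100], [0.412, -0.32, -0.0436, 0, 0, -72.7, 100], [0.412, -0.32, -0.0436, 0, 0, -72.7, 100], [0.412, -0.32, -0.0436, 0, 0, -72.7, 100]]
  ]
}}

```text
clock: 2.35
eef_pos: [0.4698, -0.0407, 0.2601]
tcp_rot: [0.663, 0.749, -0.0, 0.0]
ft_force: [-0.6, 0.2, 0.4]
grip_width: 0.0938
grip_force: 0.0
```

```bash
cat >> h.py <<'E'
def comps(p,W,box=(.3,.66,-.45,.48),hmin=.0055):
    x,y,z=W[...,0],W[...,1],W[...,2]
    g=W[(x>.3)&(x<.63)&(y>-.45)&(y<.48)&(abs(z)<.008)]; A=np.c_[g[:,:2],np.ones(len(g))]
    c=np.linalg.lstsq(A,g[:,2],rcond=None)[0]; 
    k=abs(A@c-g[:,2])<.003; c=np.linalg.lstsq(A[k],g[k,2],rcond=None)[0]; print('plane',np.round(c,4))
    h=z-(c[0]*x+c[1]*y+c[2]); m=((h>hmin)&(x>box[0])&(x<box[1])&(y>box[2])&(y<box[3])).astype(np.uint8)
    n,L,S,_=cv2.connectedComponentsWithStats(m,connectivity=4); o=[]
    for i in range(1,n):
        if S[i,4]<40: continue
        H=h[L==i]; P=W[L==i]; T=P[H>np.percentile(H,90)-.004]; rc=cv2.minAreaRect(T[:,:2].astype(np.float32))
        print(S[i].tolist(),'h',np.round(np.percentile(H,[50,95]),4),'topmean',np.round(T.mean(0),4),'rect',np.round(rc[0],4),np.round(rc[1],4),round(rc[2],1))
    return h
E
python3 - <<'E'
from h import *
st(); p=optics.grab_frame('wrist'); cv2.imwrite('pics/w1.png',p['img']); W=world(p); np.save('w1',W)
comps(p,W); [print(*o) for t in ['tin_rack','pocket_tray','jar_1_mid','tin_1_mid'] for o in objs(p,W,t)]
E
```

```text
t 2.35 q [-0.164  0.09   1.669 -0.     1.382 -0.285] p [ 0.4698 -0.0407  0.2601] z [-0. -0. -1.] F [-0.6  0.2  0.4] w 0.0938 g 0.0
plane [ 0.0001 -0.0005  0.0005]
[390, 0, 31, 12, 252] h [0.0122 0.0137] topmean [0.5237 0.1838 0.0128] rect [0.5239 0.1832] [0.0299 0.0086] 7.4
[456, 40, 48, 81, 1228] h [0.0145 0.0168] topmean [0.6186 0.1218 0.0154] rect [0.6185 0.1205] [0.0871 0.0152] 74.5
[209, 110, 79, 80, 4830] h [0.0553 0.0572] topmean [0.3761 0.0164 0.0559] rect [0.3764 0.016 ] [0.0796 0.0796] 49.3
[352, 144, 65, 137, 7868] h [0.0081 0.0189] topmean [ 0.5371 -0.042   0.0217] rect [ 0.5376 -0.0455] [0.0303 0.1603] 6.9
[0, 272, 640, 208, 75589] h [0.3639 0.3806] topmean [ 0.4688 -0.0181  0.3801] rect [ 0.4675 -0.0182] [0.126  0.0095] 4.7
[260, 327, 36, 44, 1220] h [0.0392 0.0408] topmean [ 0.4259 -0.2395  0.0403] rect [ 0.4259 -0.2402] [0.0449 0.0441] 82.2
0.87 [352.9, 142.9, 419.2, 281.5] [ 0.5368 -0.0396  0.0168] n 1093 circ [ 0.5374 -0.0456] 0.0812 zt 0.0171 rect [ 0.5376 -0.0455] [0.0303 0.1603] 6.9
0.89 [369.4, 295.0, 431.8, 413.3] [ 0.5871 -0.2215  0.0192] n 737 circ [ 0.591 -0.243] 0.0935 zt 0.0197 rect [ 0.5912 -0.2433] [0.1786 0.0629] 88.5
0.6 [278.6, 412.4, 310.4, 442.6] [ 0.4591 -0.359   0.0403] n 692 circ [ 0.4599 -0.3601] 0.0241 zt 0.0412 rect [ 0.4589 -0.3601] [0.0427 0.0466] 5.0
0.6 [393.6, 2.3, 420.7, 12.7] [0.5236 0.1838 0.0128] n 207 circ [0.5234 0.1871] 0.015 zt 0.0138 rect [0.5239 0.1832] [0.0299 0.0086] 7.4
```

View pics/w1.png

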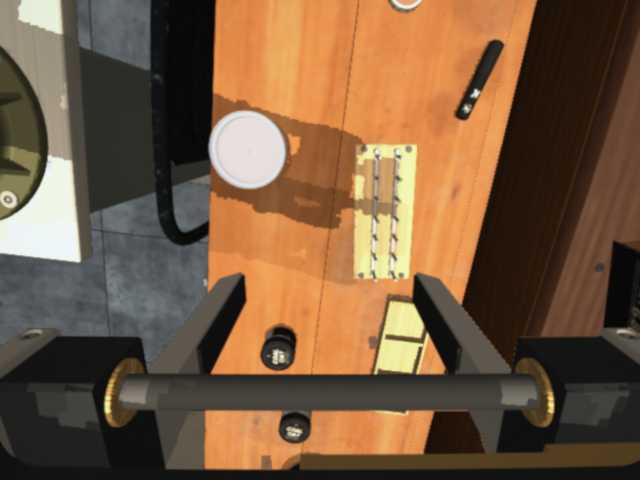

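```bash
python3 - <<'E'
from h import *
W=np.load('w1.npy'); m=(abs(W[...,2]-.008)<.003)&(abs(W[...,0]-.54)<.06)&(abs(W[...,1]+.045)<.11)
P=W[m][:,:2].astype(np.float32); rc=cv2.minAreaRect(P); print(rc)
plan(([.47,.21,.26],R0(10)))
E
```

```text
((0.5397279858589172, -0.06046372652053833), (0.07853994518518448, 0.20318086445331573), 8.89991283416748)
row [0.2482, 0.0304, 0.0001] [0.0, 0.0, -3.0] n>=6.0
```

>>> {"fn": "jog_arm", "kwargs": {
  "series": [
    [[0.248, 0.03, 0, 0, 0, -3, 60], [0.248, 0.03, 0, 0, 0, -3, 60], [0.248, 0.03, 0, 0, 0, -3, 60], [0.248, 0.03, 0, 0, 0, -3, 60], [0.248, 0.03, 0, 0, 0, -3, 60], [0.248, 0.03, 0, 0, 0, -3, 60], [0.248, 0.03, 0, 0, 0, -3, 60], [0.248, 0.03, 0, 0, 0, -3, 60], [0.248, 0.03, 0, 0, 0, -3, 60]]
  ]
}}

```text
clock: 3.35
eef_pos: [0.4695, 0.2096, 0.2599]
tcp_rot: [0.642, 0.766, -0.0, 0.0]
ft_force: [0.1, 0.5, -0.6]
grip_width: 0.0563
grip_force: 0.0
```

```bash
python3 - <<'E'
from h import *
st(); p=optics.grab_frame('wrist'); cv2.imwrite('pics/w2.png',p['img']); W=world(p); np.save('w2',W)
comps(p,W); [print(*o) for t in ['tin_rack','tin_1_mid'] for o in objs(p,W,t)]
# rack board outline from w1
W=np.load('w1.npy'); x,y,z=np.moveaxis(W,-1,0)
m=((z>.0045)&(z<.05)&(abs(x-.54)<.06)&(y>-.15)&(y<.06)).astype(np.uint8)
n,L,S,C=cv2.connectedComponentsWithStats(m); i=1+np.argmax(S[1:,4]); P=W[(L==i)&(z<.012)]; print('rack',cv2.minAreaRect(P[:,:2].astype(np.float32)))
E
```

```text
t 3.35 q [ 0.349  0.188  1.558 -0.     1.396  0.173] p [0.4695 0.2096 0.2599] z [-0. -0. -1.] F [ 0.1  0.5 -0.6] w 0.0563 g 0.0
plane [-0.0007 -0.0003  0.0009]
[453, 0, 187, 113, 7061] h [0.0414 0.1223] topmean [0.6566 0.3977 0.1229] rect [0.6564 0.3928] [0.0784 0.0071] 90.0
[347, 50, 36, 39, 1091] h [0.0125 0.014 ] topmean [0.4811 0.3669 0.013 ] rect [0.481  0.3669] [0.0386 0.0377] 54.0
[301, 119, 34, 35, 937] h [0.0128 0.0141] topmean [0.4419 0.2872 0.0133] rect [0.4419 0.2872] [0.0381 0.0378] 10.2
[385, 133, 35, 34, 934] h [0.0127 0.014 ] topmean [0.5415 0.2898 0.0131] rect [0.542  0.2896] [0.0387 0.0375] 10.1
[598, 160, 16, 9, 82] h [0.169 0.176] topmean [0.6594 0.3085 0.1731] rect [0.6593 0.308 ] [0.0014 0.0047] 4.0
[354, 205, 32, 32, 789] h [0.0125 0.0138] topmean [0.5216 0.1998 0.0129] rect [0.5218 0.1994] [0.0383 0.0382] 56.5
[0, 260, 640, 220, 84830] h [0.3635 0.3802] topmean [0.4697 0.2314 0.3779] rect [0.4637 0.2346] [0.1199 0.02  ] 12.2
0.92 [317.4, 329.7, 375.2, 442.0] [ 0.5353 -0.0238  0.0172] n 281 circ [ 0.5371 -0.0435] 0.0806 zt 0.0185 rect [ 0.5373 -0.0434] [0.0299 0.1587] 7.0
0.73 [341.8, 443.4, 384.6, 454.3] [ 0.5784 -0.1559  0.0187] n 99 circ [ 0.583  -0.1564] 0.021 zt 0.0197 rect [ 0.5829 -0.1553] [0.0418 0.0066] 7.1
0.7 [357.0, 203.9, 383.3, 238.2] [0.5216 0.1998 0.0129] n 762 circ [0.5219 0.1993] 0.0198 zt 0.0139 rect [0.5216 0.1995] [0.0381 0.0381] 31.7
0.36 [317.4, 328.3, 376.5, 443.7] [ 0.5352 -0.0242  0.0174] n 283 circ [ 0.5371 -0.0435] 0.0806 zt 0.0188 rect [ 0.5373 -0.0434] [0.0299 0.1587] 7.0
rack ((0.5376980304718018, -0.04451030492782593), (0.07440782338380814, 0.1689959466457367), 7.028133392333984)
```

```bash
cat >> h.py <<'E'
def pick(c,psi,beta,L=.0015,hover=.06,z=.0065):
    R=R0(psi,beta); p=grasp_to_tcp([c[0],c[1],z],R,-(.011-L))
    return (p+[0,0,hover],R),(p,R)
E
python3 - <<'E'
from h import *
plan(*pick((.5217,.1996),21,-32))
E
```

```text
row [-0.0131, 0.0485, 0.1856] [-3.08, -31.89, -10.78] n>=4.7
row [-0.0131, 0.0485, 0.2456] [-3.08, -31.89, -10.78] n>=6.0
```

>>> {"fn": "jog_arm", "kwargs": {
  "series": [
    [[-0.0131, 0.0485, 0.1856, -3.08, -31.89, -10.78, 60], [-0.0131, 0.0485, 0.1856, -3.08, -31.89, -10.78, 60], [-0.0131, 0.0485, 0.1856, -3.08, -31.89, -10.78, 60], [-0.0131, 0.0485, 0.1856, -3.08, -31.89, -10.78, 60], [-0.0131, 0.0485, 0.1856, -3.08, -31.89, -10.78, 60], [-0.0131, 0.0485, 0.1856, -3.08, -31.89, -10.78, 60], [-0.0131, 0.0485, 0.1856, -3.08, -31.89, -10.78, 60], [-0.0131, 0.0485, 0.1856, -3.08, -31.89, -10.78, 60]]
  ]
}}

```text
clock: 4.17
eef_pos: [0.5205, 0.2054, 0.0766]
tcp_rot: [0.545, 0.792, -0.154, 0.227]
ft_force: [-0.1, -0.0, 0.2]
grip_width: 0.0563
grip_force: 0.0
```

```bash
python3 - <<'E'
from h import *
st(); p=optics.grab_frame('wrist'); cv2.imwrite('pics/w3.png',p['img']); W=world(p)
comps(p,W,(.4,.66,.1,.3)); plan(*pick((.5217,.1996),21,-32))
E
```

```text
t 4.17 q [ 0.552  0.563  1.597 -0.599  1.167  0.48 ] p [0.5205 0.2054 0.0766] z [ 0.191 -0.491 -0.85 ] F [-0.1 -0.   0.2] w 0.0563 g 0.0
plane [-0.0011  0.0002  0.001 ]
[183, 0, 94, 83, 5740] h [0.0126 0.0138] topmean [0.4423 0.2865 0.0132] rect [0.4424 0.2843] [0.0314 0.0393] 89.8
[389, 75, 79, 69, 3564] h [0.0126 0.0136] topmean [0.5409 0.2877 0.013 ] rect [0.542  0.2851] [0.0399 0.0298] 0.1
[299, 190, 58, 49, 2238] h [0.0123 0.0132] topmean [0.5213 0.2014 0.0128] rect [0.522  0.1996] [0.0387 0.0383] 64.9
[0, 272, 640, 208, 75860] h [0.1527 0.1666] topmean [0.4895 0.2766 0.1651] rect [0.4964 0.2672] [0.1482 0.0412] 19.9
row [0.0008, -0.0012, 0.0026] [0.18, -0.17, -0.15] n>=0.1
row [0.0324, -0.0014, 0.0536] [0.18, -0.17, -0.15] n>=1.5
```

View pics/w3.png

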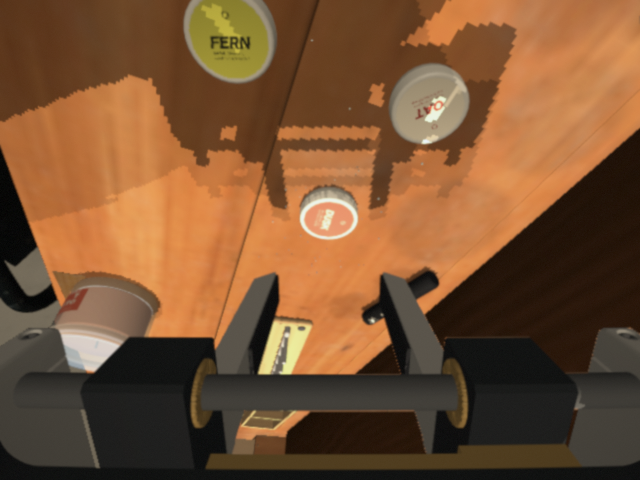

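>>> {"fn": "jog_arm", "kwargs": {
  "series": [
    [[0.0159, 0, 0.0254, 0, 0, 0, 60], [0.0265, 0, 0.0424, 0, 0, 0, 60], [0.0318, 0, 0.0509, 0, 0, 0, 60], [0.0318, 0, 0.0509, 0, 0, 0, 60], [0.0318, 0, 0.0509, 0, 0, 0, 60], [0.0318, 0, 0.0509, 0, 0, 0, 60]]
  ]
}}

```text
clock: 4.72
eef_pos: [0.5204, 0.2059, 0.0164]
tcp_rot: [0.544, 0.792, -0.155, 0.228]
ft_force: [0.1, 0.9, 0.4]
grip_width: 0.0562
grip_force: 0.0
```

```bash
python3 - <<'E'
from h import *
st(); plan(*pick((.5217,.1996),21,-32))
E
```

```text
t 4.72 q [ 0.554  0.66   1.612 -0.632  1.077  0.552] p [0.5204 0.2059 0.0164] z [ 0.192 -0.493 -0.849] F [0.1 0.9 0.4] w 0.0562 g 0.0
row [-0.0318, -0.0009, -0.0487] [0.16, -0.06, -0.02] n>=1.4
row [-0.0001, -0.0011, 0.0022] [0.16, -0.06, -0.02] n>=0.1
```

>>> {"fn": "jog_arm", "kwargs": {
  "series": [
    [[0, 0, 0.0015, 0, 0, 0, 60], [0, 0, 0.0015, 0, 0, 0, 0], [0, 0, 0.0015, 0, 0, 0, 0], [0, 0, 0.0015, 0, 0, 0, 0], [0, 0, 0.0015, 0, 0, 0, 0], [0, 0, 0.0015, 0, 0, 0, 0], [0, 0, 0.0015, 0, 0, 0, 0], [0, 0, 0.0015, 0, 0, 0, 0], [-0.013, 0, -0.021, 0, 0, 0, 0], [-0.026, 0, -0.042, 0, 0, 0, 0], [-0.053, 0, -0.085, 0, 0, 0, 0], [-0.053, 0, -0.085, 0, 0, 0, 0], [-0.053, 0, -0.085, 0, 0, 0, 0], [-0.053, 0, -0.085, 0, 0, 0, 0]]
  ]
}}

```text
clock: 5.88
eef_pos: [0.5194, 0.2057, 0.1143]
tcp_rot: [0.544, 0.793, -0.156, 0.227]
ft_force: [0.0, -0.0, 0.3]
grip_width: 0.0386
grip_force: 30.0
```

```bash
cat >> h.py <<'E'
RC=np.array([.5376,-.0448]); RY=np.radians(7.)
def slot(i): 
    y=-.060+.024*i; return RC+y*np.array([-np.sin(RY),np.cos(RY)])
def place(i,beta,L=.0015,z=.036,hover=.05,psi=7):
    R=R0(psi,beta); c=slot(i); p=grasp_to_tcp([c[0],c[1],z],R,-(.011-L))
    return (p+[0,0,hover],R),(p,R)
def inhand(p,W):
    "points of the held tin in the tool frame"
    s=sense(); Q=Ro.from_quat(s['tcp_rot']); T=Q.inv().apply((W-s['eef_pos']).reshape(-1,3)).reshape(480,640,3)
    m=(abs(T[...,0])<.035)&(abs(T[...,1])<.0185)&(T[...,2]>-.02)&(T[...,2]<.04); P=T[m]
    c=P.mean(0); u,sv,v=np.linalg.svd(P-c,full_matrices=False); print('tin pts',len(P),'mean',np.round(c,4),'normal',np.round(v[2],3),'sv',np.round(sv/len(P)**.5,4))
    return P
E
python3 - <<'E'
from h import *
st(); p=optics.grab_frame('wrist'); cv2.imwrite('pics/w4.png',p['img'][200:400,150:500]); W=world(p); P=inhand(p,W)
plan(*place(0,53))
E
```

```text
t 5.88 q [ 0.554  0.509  1.58  -0.585  1.229  0.437] p [0.5194 0.2057 0.1143] z [ 0.191 -0.494 -0.848] F [ 0.  -0.   0.3] w 0.0386 g 30.0
tin pts 3199 mean [0.0014 0.     0.0015] normal [0.366 0.001 0.931] sv [0.0108 0.0097 0.003 ]
row [-0.2477, -0.0893, 0.1805] [-2.92, 84.54, 15.2] n>=12.0
row [-0.2212, -0.0892, 0.2229] [-2.92, 84.54, 15.2] n>=12.0
```

View pics/w4.png

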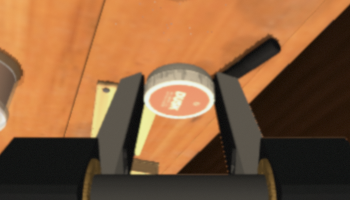

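```bash
python3 - <<'E'
from h import *
plan(*place(5,54))
E
```

```text
row [-0.149, -0.06, 0.1189] [-3.06, 85.54, 15.21] n>=12.1
row [-0.1225, -0.06, 0.1613] [-3.06, 85.54, 15.21] n>=12.1
```

>>> {"fn": "jog_arm", "kwargs": {
  "series": [
    [[-0.149, -0.06, 0.1189, -3.06, 85.54, 15.21, 0], [-0.149, -0.06, 0.1189, -3.06, 85.54, 15.21, 0], [-0.149, -0.06, 0.1189, -3.06, 85.54, 15.21, 0], [-0.149, -0.06, 0.1189, -3.06, 85.54, 15.21, 0], [-0.149, -0.06, 0.1189, -3.06, 85.54, 15.21, 0], [-0.149, -0.06, 0.1189, -3.06, 85.54, 15.21, 0], [-0.149, -0.06, 0.1189, -3.06, 85.54, 15.21, 0], [-0.149, -0.06, 0.1189, -3.06, 85.54, 15.21, 0], [-0.149, -0.06, 0.1189, -3.06, 85.54, 15.21, 0], [-0.149, -0.06, 0.1189, -3.06, 85.54, 15.21, 0], [-0.149, -0.06, 0.1189, -3.06, 85.54, 15.21, 0], [-0.149, -0.06, 0.1189, -3.06, 85.54, 15.21, 0], [-0.149, -0.06, 0.1189, -3.06, 85.54, 15.21, 0], [-0.149, -0.06, 0.1189, -3.06, 85.54, 15.21, 0], [-0.149, -0.06, 0.1189, -3.06, 85.54, 15.21, 0], [-0.149, -0.06, 0.1189, -3.06, 85.54, 15.21, 0]]
  ]
}}

```text
clock: 7.27
eef_pos: [0.5316, 0.0078, 0.0923]
tcp_rot: [0.59, 0.668, 0.301, -0.339]
ft_force: [-0.4, -0.5, 1.0]
grip_width: 0.0384
grip_force: 30.0
```

```bash
python3 - <<'E'
from h import *
st(); p=optics.grab_frame('wrist'); cv2.imwrite('pics/w5.png',p['img']); W=world(p); P=inhand(p,W)
plan(*place(5,54))
# rack board corners visible?
print(np.round(pix(p,[[*slot(i),.0334] for i in range(6)])).tolist())
E
```

```text
t 7.27 q [-0.407  0.672  1.564  0.773  1.529 -0.824] p [0.5316 0.0078 0.0923] z [-0.099  0.802 -0.589] F [-0.4 -0.5  1. ] w 0.0384 g 30.0
tin pts 3187 mean [ 0.0019 -0.0004  0.0027] normal [ 0.365 -0.004  0.931] sv [0.0108 0.0097 0.003 ]
row [-0.0013, -0.0006, 0.0001] [0.01, 0.07, 0.1] n>=0.0
row [-0.0418, -0.0007, 0.0296] [0.01, 0.07, 0.1] n>=1.2
[[328.0, 565.0], [328.0, 504.0], [328.0, 451.0], [328.0, 404.0], [328.0, 364.0], [328.0, 328.0]]
```

View pics/w5.png

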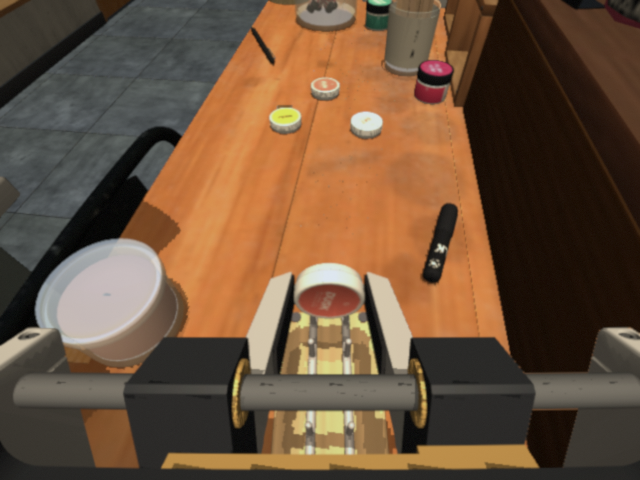

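```bash
cat >> h.py <<'E'
def face(P,n0=(.53,0,.85)):
    n=np.array(n0)/np.linalg.norm(n0)
    for _ in range(6):
        d=P@n; lo=np.percentile(d,5); F=P[abs(d-np.median(d[d<lo+.004]))<.0015]; c=F.mean(0); v=np.linalg.svd(F-c,full_matrices=False)[2][2]; n=v*np.sign(v@n)
    e=F[np.hypot(*(F-c)[:,[0,1]].T)>0]; 
    a=np.cross(n,[0,1,0]); a/=np.linalg.norm(a); b=np.cross(n,a); cc,rr=cv2.minEnclosingCircle(np.c_[(F-c)@a,(F-c)@b].astype(np.float32))
    cen=c+cc[0]*a+cc[1]*b+.0065*n
    s=sense(); Q=Ro.from_quat(s['tcp_rot']); print('n tool',np.round(n,3),'N',len(F),'r',round(rr,4),'centre tool',np.round(cen,4),'| world axis',np.round(Q.apply(n),3),'centre',np.round(Q.apply(cen)+s['eef_pos'],4))
E
python3 - <<'E'
from h import *
p=optics.grab_frame('wrist'); W=world(p); P=inhand(p,W); face(P); print(slot(5))
E
```

```text
tin pts 3188 mean [ 0.0021 -0.0003  0.0026] normal [ 0.362 -0.003  0.932] sv [0.0108 0.0097 0.003 ]
n tool [ 0.52  -0.001  0.854] N 2194 r 0.02 centre tool [-0.0006  0.      0.0095] | world axis [-0.124  0.989 -0.082] centre [0.531  0.0152 0.0869]
[0.53028784 0.01475277]
```

>>> {"fn": "jog_arm", "kwargs": {
  "series": [
    [[-0.01, 0, 0.0073, 0, 0, 0, 0], [-0.019, 0, 0.0138, 0, 0, 0, 0], [-0.026, 0, 0.0189, 0, 0, 0, 0], [-0.031, 0, 0.0225, 0, 0, 0, 0], [-0.035, 0, 0.0254, 0, 0, 0, 0], [-0.039, 0, 0.0283, 0, 0, 0, 0], [-0.0413, 0, 0.03, 0, 0, 0, 0], [-0.0413, 0, 0.03, 0, 0, 0, 0], [-0.0413, 0, 0.03, 0, 0, 0, 0]]
  ]
}}

```text
clock: 8.12
eef_pos: [0.5319, 0.0074, 0.0417]
tcp_rot: [0.59, 0.667, 0.301, -0.34]
ft_force: [-0.1, -0.8, -0.2]
grip_width: 0.0385
grip_force: 30.0
```

```bash
python3 - <<'E'
from h import *
st(); p=optics.grab_frame('wrist'); W=world(p); P=inhand(p,W); face(P); print(slot(5))
E
```

```text
t 8.12 q [-0.408  0.758  1.562  0.778  1.469 -0.885] p [0.5319 0.0074 0.0417] z [-0.098  0.803 -0.587] F [-0.1 -0.8 -0.2] w 0.0385 g 30.0
tin pts 5321 mean [-0.0091 -0.0002  0.005 ] normal [ 0.273 -0.024  0.962] sv [0.0177 0.0101 0.0067]
n tool [-0.367  0.005  0.93 ] N 615 r 0.0265 centre tool [-0.0096 -0.0008 -0.0032] | world axis [-0.059  0.534 -0.844] centre [ 0.5322 -0.0009  0.036 ]
[0.53028784 0.01475277]
```

>>> {"fn": "jog_arm", "kwargs": {
  "series": [
    [[-0.0015, 0, 0.001, 0, 0, 0, 0], [-0.0015, 0, 0.001, 0, 0, 0, 0], [-0.0015, 0, 0.001, 0, 0, 0, 60], [-0.0015, 0, 0.001, 0, 0, 0, 60], [-0.0015, 0, 0.001, 0, 0, 0, 60], [-0.0015, 0, 0.001, 0, 0, 0, 60], [-0.0015, 0, 0.001, 0, 0, 0, 60], [-0.0015, 0, 0.001, 0, 0, 0, 60], [0.02, 0, -0.015, 0, 0, 0, 60], [0.04, 0, -0.03, 0, 0, 0, 60], [0.081, 0, -0.059, 0, 0, 0, 60], [0.081, 0, -0.059, 0, 0, 0, 60], [0.081, 0, -0.059, 0, 0, 0, 60], [0.081, 0, -0.059, 0, 0, 0, 60]]
  ]
}}

```text
clock: 9.33
eef_pos: [0.5316, 0.0073, 0.1415]
tcp_rot: [0.59, 0.668, 0.301, -0.34]
ft_force: [-0.3, 0.2, -0.5]
grip_width: 0.0562
grip_force: 0.0
```

```bash
cat >> h.py <<'E'
def rackcheck(p,W):
    "points above 40 mm over the rack, per slot, in rack axes (mm)"
    d=W[...,:2]-RC; c,s=np.cos(RY),np.sin(RY); X=d@[c,s]; Y=d@[-s,c]; z=W[...,2]
    for i in range(6):
        m=(abs(X)<.03)&(abs(Y-(-.060+.024*i))<.014)&(z>.047)&(z<.08)
        if m.sum()>10: print('slot',i,'n',m.sum(),'X %.1f..%.1f Y %.1f..%.1f rel mean %.1f ztop %.1f'%(*(1e3*np.percentile(X[m],[2,98])),*(1e3*np.percentile(Y[m]-(-.060+.024*i),[2,98])),1e3*(Y[m].mean()-(-.060+.024*i)),1e3*np.percentile(z[m],95)))
E
python3 - <<'E'
from h import *
st(); p=optics.grab_frame('wrist'); cv2.imwrite('pics/w6.png',p['img'][200:480,150:500]); W=world(p); rackcheck(p,W)
plan(([.45,.1,.2],R0(15,-15)),*pick((.442,.2872),33,-32))
E
```

```text
t 9.33 q [-0.409  0.596  1.551  0.773  1.593 -0.764] p [0.5316 0.0073 0.1415] z [-0.098  0.803 -0.588] F [-0.3  0.2 -0.5] w 0.0562 g 0.0
slot 5 n 665 X -13.3..13.9 Y -8.3..4.4 rel mean -2.6 ztop 53.7
row [0.1078, -0.0694, 0.0476] [2.84, -68.94, -8.01] n>=9.7
row [0.1185, -0.0567, 0.2761] [5.47, -84.46, -28.04] n>=12.5
row [0.0699, -0.0567, 0.3113] [5.47, -84.46, -28.04] n>=12.5
```

View pics/w6.png

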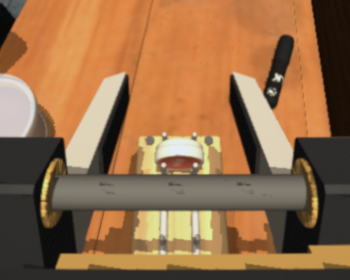

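>>> {"fn": "jog_arm", "kwargs": {
  "series": [
    [[0.1185, -0.0567, 0.2761, 5.47, -84.46, -28.04, 60], [0.1185, -0.0567, 0.2761, 5.47, -84.46, -28.04, 60], [0.1185, -0.0567, 0.2761, 5.47, -84.46, -28.04, 60], [0.1185, -0.0567, 0.2761, 5.47, -84.46, -28.04, 60], [0.1185, -0.0567, 0.2761, 5.47, -84.46, -28.04, 60], [0.1185, -0.0567, 0.2761, 5.47, -84.46, -28.04, 60], [0.1185, -0.0567, 0.2761, 5.47, -84.46, -28.04, 60], [0.1185, -0.0567, 0.2761, 5.47, -84.46, -28.04, 60], [0.1185, -0.0567, 0.2761, 5.47, -84.46, -28.04, 60], [0.1185, -0.0567, 0.2761, 5.47, -84.46, -28.04, 60], [0.1185, -0.0567, 0.2761, 5.47, -84.46, -28.04, 60], [0.1185, -0.0567, 0.2761, 5.47, -84.46, -28.04, 60], [0.1185, -0.0567, 0.2761, 5.47, -84.46, -28.04, 60], [0.1185, -0.0567, 0.2761, 5.47, -84.46, -28.04, 60], [0.1185, -0.0567, 0.2761, 5.47, -84.46, -28.04, 60], [0.1185, -0.0567, 0.2761, 5.47, -84.46, -28.04, 60], [0.1185, -0.0567, 0.2761, 5.47, -84.46, -28.04, 60]]
  ]
}}

```text
clock: 10.8
eef_pos: [0.4401, 0.2906, 0.0754]
tcp_rot: [0.46, 0.844, -0.131, 0.242]
ft_force: [-0.6, 0.2, 0.5]
grip_width: 0.0561
grip_force: 0.0
```

```bash
python3 - <<'E'
from h import *
st(); p=optics.grab_frame('wrist'); W=world(p); comps(p,W,(.35,.66,.2,.42)); plan(*pick((.442,.2872),33,-32))
E
```

```text
t 10.80 q [ 0.771  0.509  1.69  -0.607  1.142  0.512] p [0.4401 0.2906 0.0754] z [ 0.288 -0.444 -0.849] F [-0.6  0.2  0.5] w 0.0561 g 0.0
plane [-0.0011  0.      0.0009]
[427, 123, 73, 65, 3592] h [0.0126 0.0136] topmean [0.4796 0.3685 0.013 ] rect [0.481  0.3676] [0.039  0.0388] 33.3
[300, 188, 59, 49, 2315] h [0.0123 0.0132] topmean [0.4407 0.2898 0.0128] rect [0.4416 0.2882] [0.0384 0.0387] 36.7
[38, 212, 602, 268, 75234] h [0.1508 0.1653] topmean [0.4007 0.3581 0.1637] rect [0.4042 0.3463] [0.1475 0.0409] 32.4
[412, 242, 54, 37, 1561] h [0.0123 0.0132] topmean [0.5396 0.2924 0.0126] rect [0.541  0.2907] [0.0388 0.0388] 29.9
row [0.0016, -0.0003, 0.0003] [0.01, -0.03, -0.13] n>=0.0
row [0.0334, -0.0004, 0.0512] [0.01, -0.03, -0.13] n>=1.5
```

>>> {"fn": "jog_arm", "kwargs": {
  "series": [
    [[0.0165, 0, 0.026, 0, 0, 0, 60], [0.0275, 0, 0.0435, 0, 0, 0, 60], [0.033, 0, 0.0522, 0, 0, 0, 60], [0.033, 0, 0.0522, 0, 0, 0, 60], [0.033, 0, 0.0522, 0, 0, 0, 60], [0.033, 0, 0.0522, 0, 0, 0, 60], [0.033, 0, 0.0522, 0, 0, 0, 0], [0.033, 0, 0.0522, 0, 0, 0, 0], [0.033, 0, 0.0522, 0, 0, 0, 0], [0.033, 0, 0.0522, 0, 0, 0, 0], [0.033, 0, 0.0522, 0, 0, 0, 0], [0.033, 0, 0.0522, 0, 0, 0, 0], [0.033, 0, 0.0522, 0, 0, 0, 0], [0.02, 0, 0.031, 0, 0, 0, 0], [0.007, 0, 0.01, 0, 0, 0, 0], [-0.02, 0, -0.033, 0, 0, 0, 0], [-0.02, 0, -0.033, 0, 0, 0, 0], [-0.02, 0, -0.033, 0, 0, 0, 0], [-0.02, 0, -0.033, 0, 0, 0, 0]]
  ]
}}

```text
clock: 12.43
eef_pos: [0.4393, 0.2917, 0.1137]
tcp_rot: [0.459, 0.845, -0.131, 0.243]
ft_force: [0.2, -0.2, -0.4]
grip_width: 0.039
grip_force: 30.0
```

```bash
python3 - <<'E'
from h import *
st(); p=optics.grab_frame('wrist'); W=world(p); P=inhand(p,W); face(P); plan(*place(3,54))
E
```

```text
t 12.43 q [ 0.774  0.451  1.67  -0.59   1.207  0.467] p [0.4393 0.2917 0.1137] z [ 0.29  -0.444 -0.848] F [ 0.2 -0.2 -0.4] w 0.0390 g 30.0
tin pts 3248 mean [0.0032 0.     0.0008] normal [ 0.366 -0.003  0.931] sv [0.0108 0.0097 0.003 ]
n tool [ 0.523 -0.001  0.852] N 2250 r 0.02 centre tool [0.0005 0.0005 0.0077] | world axis [ 0.003 -0.008 -1.   ] centre [0.4414 0.2885 0.106 ]
row [-0.2698, -0.0985, 0.1941] [-5.48, 84.47, 28.04] n>=12.5
row [-0.2433, -0.0984, 0.2365] [-5.48, 84.47, 28.04] n>=12.5
```

>>> {"fn": "jog_arm", "kwargs": {
  "series": [
    [[-0.27, -0.0985, 0.1941, -5.48, 84.47, 28.04, 0], [-0.27, -0.0985, 0.1941, -5.48, 84.47, 28.04, 0], [-0.27, -0.0985, 0.1941, -5.48, 84.47, 28.04, 0], [-0.27, -0.0985, 0.1941, -5.48, 84.47, 28.04, 0], [-0.27, -0.0985, 0.1941, -5.48, 84.47, 28.04, 0], [-0.27, -0.0985, 0.1941, -5.48, 84.47, 28.04, 0], [-0.27, -0.0985, 0.1941, -5.48, 84.47, 28.04, 0], [-0.27, -0.0985, 0.1941, -5.48, 84.47, 28.04, 0], [-0.27, -0.0985, 0.1941, -5.48, 84.47, 28.04, 0], [-0.27, -0.0985, 0.1941, -5.48, 84.47, 28.04, 0], [-0.27, -0.0985, 0.1941, -5.48, 84.47, 28.04, 0], [-0.27, -0.0985, 0.1941, -5.48, 84.47, 28.04, 0], [-0.27, -0.0985, 0.1941, -5.48, 84.47, 28.04, 0], [-0.27, -0.0985, 0.1941, -5.48, 84.47, 28.04, 0], [-0.27, -0.0985, 0.1941, -5.48, 84.47, 28.04, 0], [-0.27, -0.0985, 0.1941, -5.48, 84.47, 28.04, 0], [-0.27, -0.0985, 0.1941, -5.48, 84.47, 28.04, 0]]
  ]
}}

```text
clock: 13.9
eef_pos: [0.5377, -0.0396, 0.0932]
tcp_rot: [0.59, 0.669, 0.301, -0.339]
ft_force: [-0.8, 0.6, -0.3]
grip_width: 0.0385
grip_force: 30.0
```

```bash
cat >> h.py <<'E'
def drop(p,i,ct,z=.0345):
    "tool-frame shift that brings the held tin (centre ct in tool frame) over slot i at height z, and just above"
    s=sense(); Q=Ro.from_quat(s['tcp_rot']); c=Q.apply(ct)+s['eef_pos']; g=np.array([*slot(i),z])
    print('centre',np.round(c,4),'slot',np.round(g,4),'above',np.round(Q.inv().apply(np.array([*g[:2],c[2]])-c),4),'down',np.round(Q.inv().apply(g-c),4),'up100 dir',np.round(Q.inv().apply([0,0,.1]),4))
E
python3 - <<'E'
from h import *
st(); p=optics.grab_frame('wrist'); W=world(p); face(inhand(p,W)); drop(p,3,[.0005,.0005,.0077])
E
```

```text
t 13.90 q [-0.474  0.71   1.49   0.732  1.59  -0.841] p [ 0.5377 -0.0396  0.0932] z [-0.098  0.801 -0.59 ] F [-0.8  0.6 -0.3] w 0.0385 g 30.0
tin pts 3237 mean [ 0.0038 -0.0003  0.0019] normal [ 0.366 -0.003  0.931] sv [0.0108 0.0097 0.003 ]
n tool [ 0.523 -0.002  0.852] N 2239 r 0.0202 centre tool [ 0.0008 -0.0005  0.009 ] | world axis [-0.125  0.989 -0.08 ] centre [ 0.5364 -0.032   0.0888]
centre [ 0.5375 -0.0331  0.0894] slot [ 0.5361 -0.0329  0.0345] above [ 0.0002 -0.0013  0.0003] down [-0.0441 -0.0015  0.0326] up100 dir [ 0.0808  0.0003 -0.059 ]
```

Aligned; lower, release and rise.

>>> {"fn": "jog_arm", "kwargs": {
  "series": [
    [[-0.01, -0.0008, 0.0074, 0, 0, 0, 0], [-0.02, -0.0008, 0.0148, 0, 0, 0, 0], [-0.027, -0.0008, 0.02, 0, 0, 0, 0], [-0.032, -0.0008, 0.0237, 0, 0, 0, 0], [-0.037, -0.0008, 0.0274, 0, 0, 0, 0], [-0.041, -0.0008, 0.0303, 0, 0, 0, 0], [-0.0445, -0.0008, 0.0327, 0, 0, 0, 0], [-0.0445, -0.0008, 0.0327, 0, 0, 0, 0], [-0.0445, -0.0008, 0.0327, 0, 0, 0, 60], [-0.0445, -0.0008, 0.0327, 0, 0, 0, 60], [-0.0445, -0.0008, 0.0327, 0, 0, 0, 60], [-0.0445, -0.0008, 0.0327, 0, 0, 0, 60], [-0.0445, -0.0008, 0.0327, 0, 0, 0, 60], [-0.0445, -0.0008, 0.0327, 0, 0, 0, 60], [-0.024, -0.0008, 0.0177, 0, 0, 0, 60], [0.004, 0, -0.003, 0, 0, 0, 60], [0.037, 0, -0.027, 0, 0, 0, 60], [0.037, 0, -0.027, 0, 0, 0, 60], [0.037, 0, -0.027, 0, 0, 0, 60]]
  ]
}}

```text
clock: 15.53
eef_pos: [0.5381, -0.0407, 0.1404]
tcp_rot: [0.59, 0.668, 0.302, -0.338]
ft_force: [-0.1, -0.1, -0.1]
grip_width: 0.0562
grip_force: 0.0
```

```bash
python3 - <<'E'
from h import *
st(); p=optics.grab_frame('wrist'); W=world(p); rackcheck(p,W)
p=optics.grab_frame('top'); [print(*o[:8]) for o in objs(p,world(p),'jar_1_mid')]; comps(p,world(p),(.3,.62,-.42,.42))
plan(*pick((.5417,.2897),28,-32))
E
```

```text
t 15.53 q [-0.476  0.641  1.477  0.736  1.651 -0.788] p [ 0.5381 -0.0407  0.1404] z [-0.096  0.802 -0.589] F [-0.1 -0.1 -0.1] w 0.0562 g 0.0
slot 3 n 659 X -13.1..13.6 Y -7.0..5.6 rel mean -1.4 ztop 53.7
slot 5 n 514 X -13.0..13.8 Y -8.3..4.1 rel mean -3.0 ztop 53.7
0.52 [435.9, 250.2, 451.6, 267.1] [ 0.4608 -0.3603  0.0418] n 99 circ [ 0.4595 -0.3607] 0.0223
0.36 [308.5, 216.3, 359.4, 245.8] [ 0.5418 -0.0481  0.0153] n 162 circ [ 0.5448 -0.0418] 0.0784
plane [ 0.0029 -0.001  -0.0017]
[254, 184, 192, 145, 14777] h [0.4655 0.6245] topmean [0.3227 0.0366 0.6218] rect [0.3326 0.0188] [0.1563 0.0652] 89.9
[181, 197, 17, 7, 86] h [0.0374 0.0444] topmean [0.6132 0.3757 0.0419] rect [0.6113 0.3735] [0.0152 0.0406] 1.7
[271, 200, 22, 8, 81] h [0.0151 0.0209] topmean [0.6132 0.0996 0.018 ] rect [0.6128 0.1055] [0.0592 0.0123] 82.1
[212, 219, 14, 13, 137] h [0.0127 0.017 ] topmean [0.5425 0.2876 0.0143] rect [0.5424 0.2882] [0.0333 0.0374] 21.7
[184, 239, 14, 14, 142] h [0.0129 0.0185] topmean [0.4829 0.3648 0.0146] rect [0.4823 0.3666] [0.0354 0.036 ] 48.7
[433, 252, 20, 16, 234] h [0.0385 0.0449] topmean [ 0.4608 -0.3599  0.0419] rect [ 0.4608 -0.3601] [0.0431 0.0426] 27.9
row [0.1435, 0.043, 0.3055] [4.41, -85.06, -22.67] n>=12.3
row [0.0949, 0.043, 0.3407] [4.41, -85.06, -22.67] n>=12.3
```

>>> {"fn": "jog_arm", "kwargs": {
  "series": [
    [[0.1435, 0.043, 0.3055, 4.41, -85.06, -22.67, 60], [0.1435, 0.043, 0.3055, 4.41, -85.06, -22.67, 60], [0.1435, 0.043, 0.3055, 4.41, -85.06, -22.67, 60], [0.1435, 0.043, 0.3055, 4.41, -85.06, -22.67, 60], [0.1435, 0.043, 0.3055, 4.41, -85.06, -22.67, 60], [0.1435, 0.043, 0.3055, 4.41, -85.06, -22.67, 60], [0.1435, 0.043, 0.3055, 4.41, -85.06, -22.67, 60], [0.1435, 0.043, 0.3055, 4.41, -85.06, -22.67, 60], [0.1435, 0.043, 0.3055, 4.41, -85.06, -22.67, 60], [0.1435, 0.043, 0.3055, 4.41, -85.06, -22.67, 60], [0.1435, 0.043, 0.3055, 4.41, -85.06, -22.67, 60], [0.1435, 0.043, 0.3055, 4.41, -85.06, -22.67, 60], [0.1435, 0.043, 0.3055, 4.41, -85.06, -22.67, 60], [0.1435, 0.043, 0.3055, 4.41, -85.06, -22.67, 60], [0.1435, 0.043, 0.3055, 4.41, -85.06, -22.67, 60], [0.1435, 0.043, 0.3055, 4.41, -85.06, -22.67, 60], [0.1435, 0.043, 0.3055, 4.41, -85.06, -22.67, 60]]
  ]
}}

```text
clock: 17.1
eef_pos: [0.5403, 0.2932, 0.0756]
tcp_rot: [0.496, 0.823, -0.142, 0.237]
ft_force: [0.4, 0.8, -0.4]
grip_width: 0.0567
grip_force: 0.0
```

```bash
python3 - <<'E'
from h import *
st(); p=optics.grab_frame('wrist'); W=world(p); comps(p,W,(.35,.66,.2,.42)); plan(*pick((.5417,.2897),28,-32))
E
```

```text
t 17.10 q [ 0.659  0.667  1.426 -0.591  1.218  0.43 ] p [0.5403 0.2932 0.0756] z [ 0.249 -0.468 -0.848] F [ 0.4  0.8 -0.4] w 0.0567 g 0.0
plane [-0.0013  0.      0.0012]
[249, 15, 85, 93, 6202] h [0.0125 0.0137] topmean [0.4807 0.369  0.0131] rect [0.4814 0.3676] [0.0385 0.039 ] 37.3
[0, 131, 640, 349, 91781] h [0.15   0.1652] topmean [0.5028 0.3613 0.1636] rect [0.5092 0.3513] [0.1483 0.0448] 27.7
[300, 187, 59, 49, 2316] h [0.0123 0.0133] topmean [0.5406 0.2925 0.0128] rect [0.5414 0.2911] [0.0391 0.0381] 80.8
row [0.0017, -0.0005, 0.0003] [0.05, 0.03, -0.12] n>=0.0
row [0.0335, -0.0006, 0.0512] [0.05, 0.03, -0.12] n>=1.5
```

>>> {"fn": "jog_arm", "kwargs": {
  "series": [
    [[0.0165, 0, 0.026, 0, 0, 0, 60], [0.0275, 0, 0.0435, 0, 0, 0, 60], [0.034, 0, 0.0518, 0, 0, 0, 60], [0.034, 0, 0.0518, 0, 0, 0, 60], [0.034, 0, 0.0518, 0, 0, 0, 60], [0.034, 0, 0.0518, 0, 0, 0, 60], [0.034, 0, 0.0518, 0, 0, 0, 0], [0.034, 0, 0.0518, 0, 0, 0, 0], [0.034, 0, 0.0518, 0, 0, 0, 0], [0.034, 0, 0.0518, 0, 0, 0, 0], [0.034, 0, 0.0518, 0, 0, 0, 0], [0.034, 0, 0.0518, 0, 0, 0, 0], [0.034, 0, 0.0518, 0, 0, 0, 0], [0.021, 0, 0.031, 0, 0, 0, 0], [0.007, 0, 0.01, 0, 0, 0, 0], [-0.02, 0, -0.033, 0, 0, 0, 0], [-0.02, 0, -0.033, 0, 0, 0, 0], [-0.02, 0, -0.033, 0, 0, 0, 0], [-0.02, 0, -0.033, 0, 0, 0, 0]]
  ]
}}

```text
clock: 18.73
eef_pos: [0.5394, 0.2944, 0.1137]
tcp_rot: [0.495, 0.824, -0.142, 0.237]
ft_force: [0.1, 0.7, -0.4]
grip_width: 0.0384
grip_force: 30.0
```

```bash
python3 - <<'E'
from h import *
st(); p=optics.grab_frame('wrist'); W=world(p); P=inhand(p,W); face(P); plan(*place(1,54))
E
```

```text
t 18.73 q [ 0.662  0.618  1.407 -0.579  1.276  0.391] p [0.5394 0.2944 0.1137] z [ 0.25  -0.468 -0.847] F [ 0.1  0.7 -0.4] w 0.0384 g 30.0
tin pts 3221 mean [0.0022 0.     0.001 ] normal [ 0.367 -0.002  0.93 ] sv [0.0108 0.0097 0.003 ]
n tool [ 0.524 -0.002  0.852] N 2223 r 0.0203 centre tool [-0.0007 -0.0003  0.0081] | world axis [ 0.002 -0.009 -1.   ] centre [0.5411 0.2897 0.1062]
row [-0.2763, -0.1761, 0.1982] [-4.41, 85.05, 22.67] n>=12.3
row [-0.2497, -0.1761, 0.2406] [-4.41, 85.05, 22.67] n>=12.3
```

>>> {"fn": "jog_arm", "kwargs": {
  "series": [
    [[-0.287, -0.176, 0.181, -4.41, 85.05, 22.67, 0], [-0.287, -0.176, 0.181, -4.41, 85.05, 22.67, 0], [-0.287, -0.176, 0.181, -4.41, 85.05, 22.67, 0], [-0.287, -0.176, 0.181, -4.41, 85.05, 22.67, 0], [-0.287, -0.176, 0.181, -4.41, 85.05, 22.67, 0], [-0.287, -0.176, 0.181, -4.41, 85.05, 22.67, 0], [-0.287, -0.176, 0.181, -4.41, 85.05, 22.67, 0], [-0.287, -0.176, 0.181, -4.41, 85.05, 22.67, 0], [-0.287, -0.176, 0.181, -4.41, 85.05, 22.67, 0], [-0.287, -0.176, 0.181, -4.41, 85.05, 22.67, 0], [-0.287, -0.176, 0.181, -4.41, 85.05, 22.67, 0], [-0.287, -0.176, 0.181, -4.41, 85.05, 22.67, 0], [-0.287, -0.176, 0.181, -4.41, 85.05, 22.67, 0], [-0.287, -0.176, 0.181, -4.41, 85.05, 22.67, 0], [-0.287, -0.176, 0.181, -4.41, 85.05, 22.67, 0], [-0.287, -0.176, 0.181, -4.41, 85.05, 22.67, 0], [-0.287, -0.176, 0.181, -4.41, 85.05, 22.67, 0]]
  ]
}}

```text
clock: 20.2
eef_pos: [0.5437, -0.0872, 0.1133]
tcp_rot: [0.59, 0.668, 0.301, -0.339]
ft_force: [0.2, 0.8, -0.1]
grip_width: 0.0389
grip_force: 30.0
```

```bash
python3 - <<'E'
from h import *
st(); p=optics.grab_frame('wrist'); W=world(p); rackcheck(p,W); face(inhand(p,W)); drop(p,1,[-.0005,-.0003,.0084])
E
```

```text
t 20.20 q [-0.536  0.728  1.401  0.699  1.678 -0.832] p [ 0.5437 -0.0872  0.1133] z [-0.098  0.802 -0.589] F [ 0.2  0.8 -0.1] w 0.0389 g 30.0
slot 5 n 457 X -13.2..13.6 Y -8.6..3.9 rel mean -3.5 ztop 53.7
tin pts 3212 mean [ 0.003  -0.0003  0.0022] normal [ 0.367 -0.003  0.93 ] sv [0.0108 0.0097 0.003 ]
n tool [ 0.523 -0.002  0.852] N 2227 r 0.0205 centre tool [-0.0003 -0.0008  0.0095] | world axis [-0.124  0.989 -0.079] centre [ 0.542  -0.0799  0.1077]
centre [ 0.5426 -0.0808  0.1082] slot [ 0.542  -0.0805  0.0345] above [ 0.0002 -0.0006  0.0003] down [-0.0593 -0.0008  0.0437] up100 dir [ 0.0808  0.0002 -0.0589]
```

>>> {"fn": "jog_arm", "kwargs": {
  "series": [
    [[-0.015, -0.0006, 0.011, 0, 0, 0, 0], [-0.03, -0.0006, 0.022, 0, 0, 0, 0], [-0.04, -0.0006, 0.0295, 0, 0, 0, 0], [-0.046, -0.0006, 0.0339, 0, 0, 0, 0], [-0.051, -0.0006, 0.0376, 0, 0, 0, 0], [-0.056, -0.0006, 0.0413, 0, 0, 0, 0], [-0.0595, -0.0006, 0.0439, 0, 0, 0, 0], [-0.0595, -0.0006, 0.0439, 0, 0, 0, 0], [-0.0595, -0.0006, 0.0439, 0, 0, 0, 60], [-0.0595, -0.0006, 0.0439, 0, 0, 0, 60], [-0.0595, -0.0006, 0.0439, 0, 0, 0, 60], [-0.0595, -0.0006, 0.0439, 0, 0, 0, 60], [-0.0595, -0.0006, 0.0439, 0, 0, 0, 60], [-0.0595, -0.0006, 0.0439, 0, 0, 0, 60], [-0.04, -0.0006, 0.0295, 0, 0, 0, 60], [-0.01, 0, 0.007, 0, 0, 0, 60], [0.022, 0, -0.016, 0, 0, 0, 60], [0.022, 0, -0.016, 0, 0, 0, 60], [0.022, 0, -0.016, 0, 0, 0, 60], [0.022, 0, -0.016, 0, 0, 0, 60]]
  ]
}}

```text
clock: 21.92
eef_pos: [0.5432, -0.0877, 0.1396]
tcp_rot: [0.59, 0.667, 0.301, -0.34]
ft_force: [0.5, 0.1, 0.2]
grip_width: 0.0566
grip_force: 0.0
```

```bash
python3 - <<'E'
from h import *
st(); p=optics.grab_frame('wrist'); W=world(p); rackcheck(p,W)
plan(*pick((.4814,.3676),37,-32,hover=.09))
E
```

```text
t 21.92 q [-0.537  0.692  1.393  0.703  1.714 -0.803] p [ 0.5432 -0.0877  0.1396] z [-0.098  0.803 -0.587] F [0.5 0.1 0.2] w 0.0566 g 0.0
slot 1 n 667 X -13.2..13.8 Y -7.1..5.6 rel mean -1.4 ztop 53.7
slot 3 n 514 X -13.2..13.7 Y -6.9..5.5 rel mean -1.7 ztop 53.8
slot 5 n 405 X -13.5..13.2 Y -8.4..4.1 rel mean -3.3 ztop 53.7
row [0.244, -0.0082, 0.3958] [6.31, -83.96, -32.35] n>=12.6
row [0.1712, -0.0082, 0.4486] [6.31, -83.96, -32.35] n>=12.6
```

>>> {"fn": "jog_arm", "kwargs": {
  "series": [
    [[0.244, -0.0082, 0.3958, 6.31, -83.96, -32.35, 60], [0.244, -0.0082, 0.3958, 6.31, -83.96, -32.35, 60], [0.244, -0.0082, 0.3958, 6.31, -83.96, -32.35, 60], [0.244, -0.0082, 0.3958, 6.31, -83.96, -32.35, 60], [0.244, -0.0082, 0.3958, 6.31, -83.96, -32.35, 60], [0.244, -0.0082, 0.3958, 6.31, -83.96, -32.35, 60], [0.244, -0.0082, 0.3958, 6.31, -83.96, -32.35, 60], [0.244, -0.0082, 0.3958, 6.31, -83.96, -32.35, 60], [0.244, -0.0082, 0.3958, 6.31, -83.96, -32.35, 60], [0.244, -0.0082, 0.3958, 6.31, -83.96, -32.35, 60], [0.244, -0.0082, 0.3958, 6.31, -83.96, -32.35, 60], [0.244, -0.0082, 0.3958, 6.31, -83.96, -32.35, 60], [0.244, -0.0082, 0.3958, 6.31, -83.96, -32.35, 60], [0.244, -0.0082, 0.3958, 6.31, -83.96, -32.35, 60], [0.244, -0.0082, 0.3958, 6.31, -83.96, -32.35, 60], [0.244, -0.0082, 0.3958, 6.31, -83.96, -32.35, 60], [0.244, -0.0082, 0.3958, 6.31, -83.96, -32.35, 60], [0.244, -0.0082, 0.3958, 6.31, -83.96, -32.35, 60]]
  ]
}}

```text
clock: 23.47
eef_pos: [0.4797, 0.3703, 0.1057]
tcp_rot: [0.43, 0.86, -0.123, 0.247]
ft_force: [-0.0, -0.2, 0.4]
grip_width: 0.0563
grip_force: 0.0
```

```bash
python3 - <<'E'
from h import *
st(); p=optics.grab_frame('wrist'); W=world(p); comps(p,W,(.35,.66,.2,.46)); plan(*pick((.4814,.3676),37,-32))
E
```

```text
t 23.47 q [ 0.822  0.612  1.438 -0.581  1.257  0.409] p [0.4797 0.3703 0.1057] z [ 0.319 -0.423 -0.848] F [-0.  -0.2  0.4] w 0.0563 g 0.0
plane [-0.0015 -0.      0.0012]
[266, 0, 11, 16, 128] h [0.0067 0.0081] topmean [0.3918 0.4391 0.0074] rect [0.3919 0.4391] [0.0048 0.0072] 24.3
[0, 150, 610, 330, 78176] h [0.1794 0.1952] topmean [0.4258 0.4272 0.1936] rect [0.4212 0.4231] [0.1274 0.042 ] 49.1
[301, 160, 55, 47, 2028] h [0.0123 0.0133] topmean [0.48   0.3688 0.0128] rect [0.4807 0.3673] [0.0387 0.0381] 85.4
[608, 303, 24, 26, 188] h [0.1164 0.1209] topmean [0.6073 0.4592 0.1192] rect [0.6077 0.4589] [0.0167 0.002 ] 1.3
[556, 350, 38, 23, 502] h [0.115  0.1204] topmean [0.6548 0.4141 0.1182] rect [0.6551 0.4136] [0.0047 0.0201] 3.0
[568, 409, 50, 58, 1853] h [0.1848 0.19  ] topmean [0.5069 0.4544 0.1884] rect [0.5077 0.4536] [0.0032 0.0183] 38.0
row [0.0179, -0.0003, 0.0255] [0.03, 0.04, -0.15] n>=0.7
row [0.0497, -0.0004, 0.0764] [0.03, 0.04, -0.15] n>=2.2
```

>>> {"fn": "jog_arm", "kwargs": {
  "series": [
    [[0.0165, 0, 0.026, 0, 0, 0, 60], [0.033, 0, 0.052, 0, 0, 0, 60], [0.043, 0, 0.068, 0, 0, 0, 60], [0.049, 0, 0.0774, 0, 0, 0, 60], [0.049, 0, 0.0774, 0, 0, 0, 60], [0.049, 0, 0.0774, 0, 0, 0, 60], [0.049, 0, 0.0774, 0, 0, 0, 0], [0.049, 0, 0.0774, 0, 0, 0, 0], [0.049, 0, 0.0774, 0, 0, 0, 0], [0.049, 0, 0.0774, 0, 0, 0, 0], [0.049, 0, 0.0774, 0, 0, 0, 0], [0.049, 0, 0.0774, 0, 0, 0, 0], [0.049, 0, 0.0774, 0, 0, 0, 0], [0.036, 0, 0.0564, 0, 0, 0, 0], [0.02, 0, 0.031, 0, 0, 0, 0], [-0.006, 0, -0.01, 0, 0, 0, 0], [-0.006, 0, -0.01, 0, 0, 0, 0], [-0.006, 0, -0.01, 0, 0, 0, 0]]
  ]
}}

```text
clock: 25.02
eef_pos: [0.4795, 0.3725, 0.1197]
tcp_rot: [0.43, 0.86, -0.121, 0.248]
ft_force: [0.5, -0.7, -0.7]
grip_width: 0.0386
grip_force: 30.0
```

```bash
python3 - <<'E'
from h import *
st(); p=optics.grab_frame('wrist'); W=world(p); P=inhand(p,W); face(P); plan(*place(0,54,hover=.07),*place(4,54,hover=.07))
E
```

```text
t 25.02 q [ 0.824  0.595  1.429 -0.578  1.276  0.398] p [0.4795 0.3725 0.1197] z [ 0.323 -0.421 -0.848] F [ 0.5 -0.7 -0.7] w 0.0386 g 30.0
tin pts 3207 mean [ 0.002   0.0004 -0.0003] normal [0.368 0.005 0.93 ] sv [0.0108 0.0097 0.003 ]
n tool [0.524 0.001 0.852] N 2222 r 0.0204 centre tool [-0.0007  0.001   0.0067] | world axis [ 0.008 -0.004 -1.   ] centre [0.4821 0.3691 0.112 ]
row [-0.3589, -0.2376, 0.2309] [-6.12, 83.89, 32.38] n>=12.6
row [-0.3217, -0.2378, 0.2902] [-6.12, 83.89, 32.38] n>=12.6
row [-0.2884, -0.1896, 0.1868] [-6.12, 83.89, 32.38] n>=12.6
row [-0.2512, -0.1898, 0.2461] [-6.12, 83.89, 32.38] n>=12.6
```

>>> {"fn": "jog_arm", "kwargs": {
  "series": [
    [[-0.359, -0.2376, 0.231, -6.12, 83.89, 32.38, 0], [-0.359, -0.2376, 0.231, -6.12, 83.89, 32.38, 0], [-0.359, -0.2376, 0.231, -6.12, 83.89, 32.38, 0], [-0.359, -0.2376, 0.231, -6.12, 83.89, 32.38, 0], [-0.359, -0.2376, 0.231, -6.12, 83.89, 32.38, 0], [-0.359, -0.2376, 0.231, -6.12, 83.89, 32.38, 0], [-0.359, -0.2376, 0.231, -6.12, 83.89, 32.38, 0], [-0.359, -0.2376, 0.231, -6.12, 83.89, 32.38, 0], [-0.359, -0.2376, 0.231, -6.12, 83.89, 32.38, 0], [-0.359, -0.2376, 0.231, -6.12, 83.89, 32.38, 0], [-0.359, -0.2376, 0.231, -6.12, 83.89, 32.38, 0], [-0.359, -0.2376, 0.231, -6.12, 83.89, 32.38, 0], [-0.359, -0.2376, 0.231, -6.12, 83.89, 32.38, 0], [-0.359, -0.2376, 0.231, -6.12, 83.89, 32.38, 0], [-0.359, -0.2376, 0.231, -6.12, 83.89, 32.38, 0], [-0.359, -0.2376, 0.231, -6.12, 83.89, 32.38, 0], [-0.359, -0.2376, 0.231, -6.12, 83.89, 32.38, 0], [-0.359, -0.2376, 0.231, -6.12, 83.89, 32.38, 0]]
  ]
}}

```text
clock: 26.57
eef_pos: [0.5461, -0.1111, 0.1125]
tcp_rot: [0.59, 0.669, 0.299, -0.339]
ft_force: [-0.7, 0.4, 0.9]
grip_width: 0.0384
grip_force: 30.0
```

```bash
python3 - <<'E'
from h import *
st(); p=optics.grab_frame('wrist'); W=world(p); face(inhand(p,W)); drop(p,0,[-.0004,.0003,.0074])
E
```

```text
t 26.57 q [-0.565  0.755  1.354  0.68   1.709 -0.838] p [ 0.5461 -0.1111  0.1125] z [-0.1    0.801 -0.591] F [-0.7  0.4  0.9] w 0.0384 g 30.0
tin pts 3221 mean [ 0.0036 -0.0003  0.0022] normal [ 0.367 -0.005  0.93 ] sv [0.0108 0.0097 0.003 ]
n tool [ 0.524 -0.002  0.852] N 2229 r 0.02 centre tool [ 0.0008 -0.0008  0.0092] | world axis [-0.125  0.989 -0.08 ] centre [ 0.5443 -0.1035  0.1077]
centre [ 0.5457 -0.1056  0.1078] slot [ 0.5449 -0.1044  0.0345] above [ 0.0008 -0.0006  0.001 ] down [-0.0584 -0.0007  0.0443] up100 dir [ 0.0807  0.     -0.059 ]
```

>>> {"fn": "jog_arm", "kwargs": {
  "series": [
    [[-0.015, -0.0003, 0.0112, 0, 0, 0, 0], [-0.03, -0.0003, 0.0224, 0, 0, 0, 0], [-0.04, -0.0003, 0.0298, 0, 0, 0, 0], [-0.046, -0.0003, 0.0342, 0, 0, 0, 0], [-0.051, -0.0003, 0.0379, 0, 0, 0, 0], [-0.056, -0.0003, 0.0416, 0, 0, 0, 0], [-0.0592, -0.0003, 0.0439, 0, 0, 0, 0], [-0.0592, -0.0003, 0.0439, 0, 0, 0, 0], [-0.0592, -0.0003, 0.0439, 0, 0, 0, 60], [-0.0592, -0.0003, 0.0439, 0, 0, 0, 60], [-0.0592, -0.0003, 0.0439, 0, 0, 0, 60], [-0.0592, -0.0003, 0.0439, 0, 0, 0, 60], [-0.0592, -0.0003, 0.0439, 0, 0, 0, 60], [-0.0592, -0.0003, 0.0439, 0, 0, 0, 60], [-0.04, -0.0003, 0.0295, 0, 0, 0, 60], [-0.01, 0, 0.007, 0, 0, 0, 60], [0.06, 0, -0.044, 0, 0, 0, 60], [0.06, 0, -0.044, 0, 0, 0, 60], [0.06, 0, -0.044, 0, 0, 0, 60], [0.06, 0, -0.044, 0, 0, 0, 60]]
  ]
}}

```text
clock: 28.28
eef_pos: [0.5466, -0.1129, 0.1884]
tcp_rot: [0.591, 0.669, 0.3, -0.338]
ft_force: [-0.5, -1.3, -0.8]
grip_width: 0.0565
grip_force: 0.0
```

```bash
python3 - <<'E'
from h import *
st(); p=optics.grab_frame('wrist'); W=world(p); rackcheck(p,W)
plan(([.5,-.2,.27],R0(-25)))
E
```

```text
t 28.28 q [-0.567  0.659  1.319  0.696  1.809 -0.755] p [ 0.5466 -0.1129  0.1884] z [-0.097  0.801 -0.591] F [-0.5 -1.3 -0.8] w 0.0565 g 0.0
slot 0 n 515 X -13.1..13.7 Y -7.7..5.0 rel mean -1.9 ztop 53.8
slot 1 n 461 X -13.0..14.4 Y -7.0..5.6 rel mean -1.4 ztop 53.7
slot 3 n 370 X -13.3..13.7 Y -6.9..5.8 rel mean -1.6 ztop 53.8
slot 5 n 301 X -13.3..13.7 Y -8.2..4.3 rel mean -3.1 ztop 53.7
row [0.0198, -0.0563, -0.1149] [-15.04, -52.41, 29.58] n>=8.7
```

```bash
python3 - <<'E'
from h import *
plan(([.48,-.42,.27],R0(-15)))
E
```

```text
row [-0.1076, -0.103, -0.2892] [-10.35, -53.18, 20.34] n>=8.1
```

>>> {"fn": "jog_arm", "kwargs": {
  "series": [
    [[-0.1076, -0.103, -0.2892, -10.35, -53.18, 20.34, 70], [-0.1076, -0.103, -0.2892, -10.35, -53.18, 20.34, 70], [-0.1076, -0.103, -0.2892, -10.35, -53.18, 20.34, 70], [-0.1076, -0.103, -0.2892, -10.35, -53.18, 20.34, 70], [-0.1076, -0.103, -0.2892, -10.35, -53.18, 20.34, 70], [-0.1076, -0.103, -0.2892, -10.35, -53.18, 20.34, 70], [-0.1076, -0.103, -0.2892, -10.35, -53.18, 20.34, 70], [-0.1076, -0.103, -0.2892, -10.35, -53.18, 20.34, 70], [-0.1076, -0.103, -0.2892, -10.35, -53.18, 20.34, 70], [-0.1076, -0.103, -0.2892, -10.35, -53.18, 20.34, 70], [-0.1076, -0.103, -0.2892, -10.35, -53.18, 20.34, 70], [-0.1076, -0.103, -0.2892, -10.35, -53.18, 20.34, 70], [-0.1076, -0.103, -0.2892, -10.35, -53.18, 20.34, 70]]
  ]
}}

```text
clock: 29.42
eef_pos: [0.4803, -0.4191, 0.2683]
tcp_rot: [0.793, 0.609, 0.0, -0.002]
ft_force: [-0.8, -0.8, -0.1]
grip_width: 0.0658
grip_force: 0.0
```

```bash
python3 - <<'E'
from h import *
st(); p=optics.grab_frame('wrist'); cv2.imwrite('pics/w7.png',p['img']); W=world(p)
comps(p,W,(.3,.65,-.42,-.12)); [print(*o) for t in ['pocket_tray','jar_1_mid'] for o in objs(p,W,t)]
E
```

```text
t 29.42 q [-7.750e-01  4.740e-01  1.163e+00  1.000e-03  1.508e+00 -5.150e-01] p [ 0.4803 -0.4191  0.2683] z [-0.002  0.004 -1.   ] F [-0.8 -0.8 -0.1] w 0.0658 g 0.0
plane [ 0.0033  0.0018 -0.0003]
[352, 0, 78, 117, 1860] h [0.0177 0.0202] topmean [ 0.5888 -0.2803  0.0197] rect [ 0.591  -0.2729] [0.1201 0.0631] 88.5
[214, 37, 50, 51, 1867] h [0.0394 0.0408] topmean [ 0.4261 -0.241   0.0402] rect [ 0.426  -0.2409] [0.0449 0.0455] 49.2
[278, 145, 41, 40, 1299] h [0.0398 0.0412] topmean [ 0.4588 -0.3605  0.0404] rect [ 0.4587 -0.3608] [0.0434 0.0453] 74.3
[0, 272, 640, 208, 72735] h [0.3729 0.3889] topmean [ 0.4845 -0.3971  0.3889] rect [ 0.4846 -0.3976] [0.0099 0.1204] 73.0
0.71 [351.4, 0.0, 433.5, 116.6] [ 0.5886 -0.2784  0.0194] n 1348 circ [ 0.5895 -0.2724] 0.0665 zt 0.0196 rect [ 0.591  -0.2729] [0.1201 0.0631] 88.5
0.79 [277.1, 144.5, 318.9, 184.2] [ 0.4588 -0.3605  0.0404] n 1275 circ [ 0.4584 -0.3611] 0.023 zt 0.0415 rect [ 0.4587 -0.3608] [0.0434 0.0453] 74.3
```

View pics/w7.png

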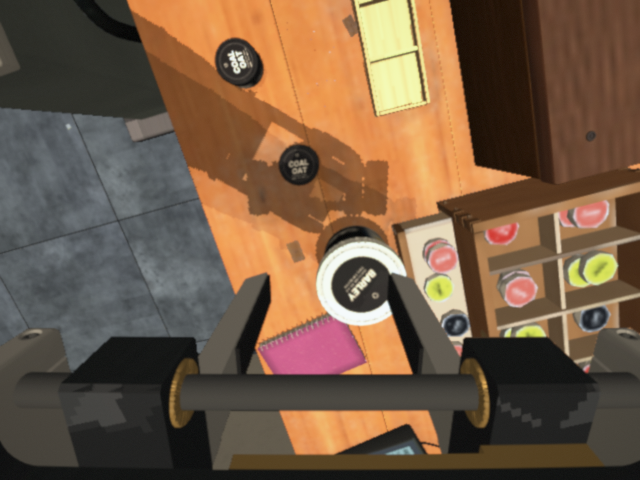

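```bash
python3 - <<'E'
from h import *
plan(([.4587,-.3608,.091],R0(78)))
E
```

```text
row [0.051, -0.0357, 0.1783] [-0.01, -0.15, -92.96] n>=13.0
```

>>> {"fn": "jog_arm", "kwargs": {
  "series": [
    [[0.051, -0.0357, 0.1783, 0, 0, -92.96, 70], [0.051, -0.0357, 0.1783, 0, 0, -92.96, 70], [0.051, -0.0357, 0.1783, 0, 0, -92.96, 70], [0.051, -0.0357, 0.1783, 0, 0, -92.96, 70], [0.051, -0.0357, 0.1783, 0, 0, -92.96, 70], [0.051, -0.0357, 0.1783, 0, 0, -92.96, 70], [0.051, -0.0357, 0.1783, 0, 0, -92.96, 70], [0.051, -0.0357, 0.1783, 0, 0, -92.96, 70], [0.051, -0.0357, 0.1783, 0, 0, -92.96, 70], [0.051, -0.0357, 0.1783, 0, 0, -92.96, 70], [0.051, -0.0357, 0.1783, 0, 0, -92.96, 70], [0.051, -0.0357, 0.1783, 0, 0, -92.96, 70], [0.051, -0.0357, 0.1783, 0, 0, -92.96, 70], [0.051, -0.0357, 0.1783, 0, 0, -92.96, 70], [0.051, -0.0357, 0.1783, 0, 0, -92.96, 70], [0.051, -0.0357, 0.1783, 0, 0, -92.96, 70]]
  ]
}}

```text
clock: 30.9
eef_pos: [0.4586, -0.3613, 0.0913]
tcp_rot: [0.107, 0.994, 0.0, -0.001]
ft_force: [-0.3, -0.7, 0.4]
grip_width: 0.066
grip_force: 0.0
```

```bash
python3 - <<'E'
from h import *
st(); p=optics.grab_frame('wrist'); W=world(p); comps(p,W,(.3,.56,-.42,-.18)); plan(([.4587,-.3608,.031],R0(78)))
E
```

```text
t 30.90 q [-0.73   0.503  1.546  0.     1.095 -2.087] p [ 0.4586 -0.3613  0.0913] z [-0.001  0.001 -1.   ] F [-0.3 -0.7  0.4] w 0.0660 g 0.0
plane [-0.0005 -0.0003  0.0006]
[451, 140, 88, 73, 5067] h [0.0395 0.0408] topmean [ 0.4251 -0.2417  0.0401] rect [ 0.4257 -0.2414] [0.0455 0.0453] 2.8
[296, 219, 67, 74, 3866] h [0.0395 0.0407] topmean [ 0.4577 -0.3609  0.04  ] rect [ 0.4582 -0.3612] [0.045  0.0449] 79.6
[0, 272, 640, 208, 71758] h [0.1957 0.2119] topmean [ 0.4362 -0.3577  0.2117] rect [ 0.4363 -0.3579] [0.1201 0.0094] 75.6
row [-0.0, 0.0004, 0.0603] [0.04, -0.06, -0.23] n>=1.4
```

>>> {"fn": "jog_arm", "kwargs": {
  "series": [
    [[0, 0, 0.03, 0, 0, 0, 70], [0, 0, 0.05, 0, 0, 0, 70], [0, 0, 0.06, 0, 0, 0, 70], [0, 0, 0.06, 0, 0, 0, 70], [0, 0, 0.06, 0, 0, 0, 70], [0, 0, 0.06, 0, 0, 0, 0], [0, 0, 0.06, 0, 0, 0, 0], [0, 0, 0.06, 0, 0, 0, 0], [0, 0, 0.06, 0, 0, 0, 0], [0, 0, 0.06, 0, 0, 0, 0], [0, 0, 0.06, 0, 0, 0, 0], [0, 0, 0.06, 0, 0, 0, 0], [0, 0, 0.045, 0, 0, 0, 0], [0, 0, 0.02, 0, 0, 0, 0], [0, 0, -0.02, 0, 0, 0, 0], [0, 0, -0.02, 0, 0, 0, 0], [0, 0, -0.02, 0, 0, 0, 0]]
  ]
}}

```text
clock: 32.37
eef_pos: [0.4593, -0.362, 0.1134]
tcp_rot: [0.105, 0.994, -0.001, 0.001]
ft_force: [-0.4, 0.4, -0.6]
grip_width: 0.0453
grip_force: 30.0
```

```bash
cat >> h.py <<'E'
TR=np.array([.591,-.2438])
def pocket(i): return TR+(-.058+.058*i)*np.array([.026,1])
E
python3 - <<'E'
from h import *
st(); p=optics.grab_frame('wrist'); W=world(p); objs(p,W,'jar_1_mid'); comps(p,W,(.3,.56,-.42,-.18)); print(pocket(0)); plan(([*pocket(0),.105],R0(88.5)))
E
```

```text
t 32.37 q [-0.73   0.475  1.529 -0.     1.134 -2.091] p [ 0.4593 -0.362   0.1134] z [ 0.002 -0.002 -1.   ] F [-0.4  0.4 -0.6] w 0.0453 g 30.0
plane [ 0.0004 -0.0001  0.0002]
[443, 138, 80, 67, 4198] h [0.0395 0.0408] topmean [ 0.4252 -0.2417  0.0401] rect [ 0.4258 -0.2414] [0.0456 0.0449] 77.1
[0, 241, 640, 239, 75659] h [0.2171 0.2339] topmean [ 0.4367 -0.3589  0.2333] rect [ 0.4371 -0.3587] [0.1201 0.0107] 75.8
[ 0.589492 -0.3018  ]
row [-0.1159, 0.0853, 0.0055] [0.07, -0.11, -10.54] n>=3.5
```

>>> {"fn": "jog_arm", "kwargs": {
  "series": [
    [[-0.1159, 0.0853, 0.0055, 0, 0, -10.5, 0], [-0.1159, 0.0853, 0.0055, 0, 0, -10.5, 0], [-0.1159, 0.0853, 0.0055, 0, 0, -10.5, 0], [-0.1159, 0.0853, 0.0055, 0, 0, -10.5, 0], [-0.1159, 0.0853, 0.0055, 0, 0, -10.5, 0], [-0.1159, 0.0853, 0.0055, 0, 0, -10.5, 0], [-0.1159, 0.0853, 0.0055, 0, 0, -10.5, 0], [-0.1159, 0.0853, 0.0055, 0, 0, -10.5, 0]]
  ]
}}

```text
clock: 33.13
eef_pos: [0.5887, -0.3028, 0.1053]
tcp_rot: [0.014, 1.0, 0.001, -0.001]
ft_force: [-0.4, 0.4, -0.1]
grip_width: 0.0452
grip_force: 30.0
```

```bash
python3 - <<'E'
from h import *
st(); p=optics.grab_frame('wrist'); cv2.imwrite('pics/w8.png',p['img']); W=world(p); x,y,z=np.moveaxis(W,-1,0)
m=(abs(z-.114)<.012)&(np.hypot(x-.5895,y+.3018)<.03)&(abs(y+.3018)<.02); P=W[m]; print(m.sum(),np.percentile(P[:,2],[5,50,95]),P[:,0].min(),P[:,0].max(),P[:,1].min(),P[:,1].max())
[print(*o) for o in objs(p,W,'pocket_tray')]
plan(([*pocket(0),.036],R0(88.5)))
E
```

```text
t 33.13 q [-0.53   0.649  1.278  0.     1.217 -2.073] p [ 0.5887 -0.3028  0.1053] z [-0.002  0.001 -1.   ] F [-0.4  0.4 -0.1] w 0.0452 g 30.0
5781 [0.10839305 0.11308558 0.11411646] 0.5654857702261895 0.6113811257764834 -0.321778979970014 -0.2818529920807048
0.77 [289.2, 202.7, 529.2, 284.9] [ 0.5848 -0.2317  0.0192] n 3621 circ [ 0.5908 -0.2441] 0.0936 zt 0.0198 rect [ 0.5914 -0.2439] [0.1786 0.0624] 88.5
row [-0.0006, 0.001, 0.0698] [0.05, -0.06, -0.11] n>=1.7
```

View pics/w8.png

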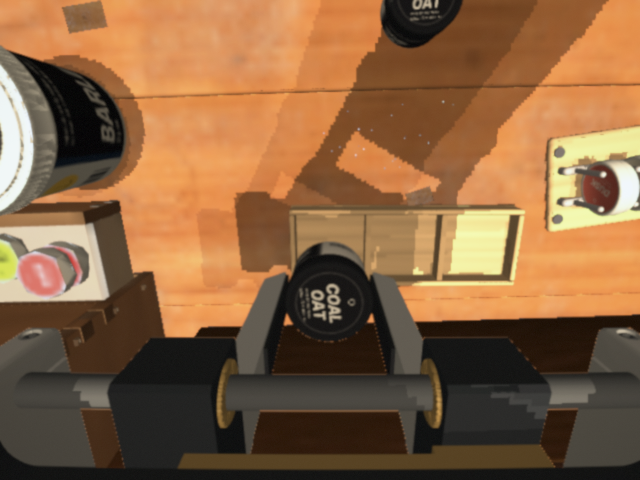

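>>> {"fn": "jog_arm", "kwargs": {
  "series": [
    [[-0.001, 0.0008, 0.02, 0, 0, 0, 0], [-0.001, 0.0008, 0.035, 0, 0, 0, 0], [-0.001, 0.0008, 0.045, 0, 0, 0, 0], [-0.001, 0.0008, 0.052, 0, 0, 0, 0], [-0.001, 0.0008, 0.057, 0, 0, 0, 0], [-0.001, 0.0008, 0.062, 0, 0, 0, 0], [-0.001, 0.0008, 0.066, 0, 0, 0, 0], [-0.001, 0.0008, 0.0685, 0, 0, 0, 0], [-0.001, 0.0008, 0.0685, 0, 0, 0, 0], [-0.001, 0.0008, 0.0685, 0, 0, 0, 0]]
  ]
}}

```text
clock: 34.07
eef_pos: [0.5909, -0.3013, 0.0375]
tcp_rot: [0.013, 1.0, 0.0, -0.0]
ft_force: [-1.1, 0.2, 0.1]
grip_width: 0.0453
grip_force: 30.0
```

```bash
python3 - <<'E'
from h import *
st()
E
```

```text
t 34.07 q [-0.527  0.73   1.314  0.     1.099 -2.071] p [ 0.5909 -0.3013  0.0375] z [-0.001  0.001 -1.   ] F [-1.1  0.2  0.1] w 0.0453 g 30.0
```

>>> {"fn": "jog_arm", "kwargs": {
  "series": [
    [[0, 0, 0.0015, 0, 0, 0, 0], [0, 0, 0.0015, 0, 0, 0, 0], [0, 0, 0.0015, 0, 0, 0, 62], [0, 0, 0.0015, 0, 0, 0, 62], [0, 0, 0.0015, 0, 0, 0, 62], [0, 0, 0.0015, 0, 0, 0, 62], [0, 0, 0.0015, 0, 0, 0, 62], [0, 0, 0.0015, 0, 0, 0, 62], [0, 0, -0.015, 0, 0, 0, 62], [0, 0, -0.045, 0, 0, 0, 62], [0, 0, -0.08, 0, 0, 0, 62], [0, 0, -0.08, 0, 0, 0, 62], [0, 0, -0.08, 0, 0, 0, 62]]
  ]
}}

```text
clock: 35.15
eef_pos: [0.5916, -0.3017, 0.1194]
tcp_rot: [0.013, 1.0, -0.001, 0.001]
ft_force: [-0.3, 0.3, -1.0]
grip_width: 0.0585
grip_force: 0.0
```

```bash
python3 - <<'E'
from h import *
st(); p=optics.grab_frame('wrist'); W=world(p); comps(p,W,(.3,.57,-.42,-.13)); comps(p,W,(.55,.65,-.35,-.13),.03)
plan(([.4258,-.2414,.101],R0(78)))
E
```

```text
t 35.15 q [-0.527  0.636  1.263  0.     1.239 -2.071] p [ 0.5916 -0.3017  0.1194] z [ 0.002 -0.001 -1.   ] F [-0.3  0.3 -1. ] w 0.0585 g 0.0
plane [ 0.003   0.     -0.0009]
[377, 0, 79, 47, 2751] h [0.0394 0.041 ] topmean [ 0.4372 -0.2417  0.0402] rect [ 0.4386 -0.241 ] [0.0455 0.0205] 88.9
[537, 134, 11, 48, 227] h [0.0071 0.0092] topmean [ 0.5261 -0.1319  0.0079] rect [ 0.5304 -0.1324] [0.0365 0.0048] 0.9
[290, 199, 225, 18, 1923] h [0.0187 0.0203] topmean [ 0.5628 -0.2458  0.0198] rect [ 0.564  -0.2435] [0.1772 0.0118] 90.0
[316, 211, 26, 13, 246] h [0.0335 0.044 ] topmean [ 0.5689 -0.3017  0.0433] rect [ 0.5688 -0.3019] [0.0022 0.0175] 0.8
[0, 328, 640, 115, 41500] h [0.2227 0.2296] topmean [ 0.5626 -0.3054  0.2294] rect [ 0.5626 -0.3115] [0.1269 0.0147] 90.0
[0, 441, 640, 39, 7420] h [0.2395 0.2409] topmean [ 0.5677 -0.3063  0.2403] rect [ 0.5676 -0.3024] [0.1198 0.0074] 86.6
plane [ 0.003   0.     -0.0009]
[299, 217, 61, 61, 2974] h [0.0432 0.0442] topmean [ 0.5897 -0.3017  0.0441] rect [ 0.5902 -0.3018] [0.045  0.0449] 0.0
[58, 272, 582, 208, 67196] h [0.2232 0.2394] topmean [ 0.5703 -0.2912  0.2372] rect [ 0.5668 -0.2962] [0.1075 0.0157] 86.9
row [0.1665, 0.0555, 0.0165] [0.03, -0.03, 10.46] n>=4.2
```

>>> {"fn": "jog_arm", "kwargs": {
  "series": [
    [[0.1665, 0.0555, 0.0165, 0, 0, 10.46, 70], [0.1665, 0.0555, 0.0165, 0, 0, 10.46, 70], [0.1665, 0.0555, 0.0165, 0, 0, 10.46, 70], [0.1665, 0.0555, 0.0165, 0, 0, 10.46, 70], [0.1665, 0.0555, 0.0165, 0, 0, 10.46, 70], [0.1665, 0.0555, 0.0165, 0, 0, 10.46, 70], [0.1665, 0.0555, 0.0165, 0, 0, 10.46, 70], [0.1665, 0.0555, 0.0165, 0, 0, 10.46, 70]]
  ]
}}

```text
clock: 35.87
eef_pos: [0.4267, -0.2418, 0.1008]
tcp_rot: [0.104, 0.995, 0.0, -0.0]
ft_force: [0.3, 0.2, 0.9]
grip_width: 0.0655
grip_force: 0.0
```

```bash
python3 - <<'E'
from h import *
st(); p=optics.grab_frame('wrist'); W=world(p); comps(p,W,(.3,.5,-.42,-.13)); plan(([.4258,-.2414,.031],R0(78)))
E
```

```text
t 35.87 q [-0.59   0.304  1.808  0.     1.031 -1.952] p [ 0.4267 -0.2418  0.1008] z [-0.001  0.001 -1.   ] F [0.3 0.2 0.9] w 0.0655 g 0.0
plane [ 0.0005 -0.0004  0.0002]
[297, 215, 65, 71, 3571] h [0.0395 0.0406] topmean [ 0.4244 -0.241   0.04  ] rect [ 0.4252 -0.2414] [0.0451 0.0454] 78.9
[0, 272, 640, 208, 79515] h [0.2047 0.2212] topmean [ 0.407  -0.2318  0.2189] rect [ 0.4026 -0.2385] [0.1212 0.0161] 74.1
row [0.0009, 0.0001, 0.0697] [0.04, -0.06, 0.01] n>=1.7
```

>>> {"fn": "jog_arm", "kwargs": {
  "series": [
    [[0.001, 0, 0.035, 0, 0, 0, 70], [0.001, 0, 0.058, 0, 0, 0, 70], [0.001, 0, 0.0697, 0, 0, 0, 70], [0.001, 0, 0.0697, 0, 0, 0, 70], [0.001, 0, 0.0697, 0, 0, 0, 70], [0.001, 0, 0.0697, 0, 0, 0, 0], [0.001, 0, 0.0697, 0, 0, 0, 0], [0.001, 0, 0.0697, 0, 0, 0, 0], [0.001, 0, 0.0697, 0, 0, 0, 0], [0.001, 0, 0.0697, 0, 0, 0, 0], [0.001, 0, 0.0697, 0, 0, 0, 0], [0.001, 0, 0.0697, 0, 0, 0, 0], [0.001, 0, 0.055, 0, 0, 0, 0], [0.001, 0, 0.03, 0, 0, 0, 0], [0.001, 0, -0.01, 0, 0, 0, 0], [0.001, 0, -0.01, 0, 0, 0, 0], [0.001, 0, -0.01, 0, 0, 0, 0]]
  ]
}}

```text
clock: 37.33
eef_pos: [0.4256, -0.2417, 0.1128]
tcp_rot: [0.104, 0.995, -0.001, 0.001]
ft_force: [-1.1, -0.3, -1.6]
grip_width: 0.0449
grip_force: 30.0
```

```bash
python3 - <<'E'
from h import *
st(); plan(([*pocket(2),.105],R0(88.5)))
E
```

```text
t 37.33 q [-0.591  0.282  1.804  0.     1.053 -1.953] p [ 0.4256 -0.2417  0.1128] z [ 0.002 -0.001 -1.   ] F [-1.1 -0.3 -1.6] w 0.0449 g 30.0
row [-0.1516, 0.0893, 0.0081] [-0.06, 0.14, -10.5] n>=4.2
```

>>> {"fn": "jog_arm", "kwargs": {
  "series": [
    [[-0.1516, 0.0893, 0.0081, 0, 0, -10.5, 0], [-0.1516, 0.0893, 0.0081, 0, 0, -10.5, 0], [-0.1516, 0.0893, 0.0081, 0, 0, -10.5, 0], [-0.1516, 0.0893, 0.0081, 0, 0, -10.5, 0], [-0.1516, 0.0893, 0.0081, 0, 0, -10.5, 0], [-0.1516, 0.0893, 0.0081, 0, 0, -10.5, 0], [-0.1516, 0.0893, 0.0081, 0, 0, -10.5, 0], [-0.1516, 0.0893, 0.0081, 0, 0, -10.5, 0], [-0.1516, 0.0893, 0.0081, 0, 0, -10.5, 0]]
  ]
}}

```text
clock: 38.08
eef_pos: [0.5906, -0.186, 0.1028]
tcp_rot: [0.014, 1.0, 0.0, -0.001]
ft_force: [-0.1, -0.3, 0.2]
grip_width: 0.0454
grip_force: 30.0
```

```bash
python3 - <<'E'
from h import *
st(); p=optics.grab_frame('wrist'); W=world(p); x,y,z=np.moveaxis(W,-1,0); c=pocket(2)
m=(abs(z-.114)<.012)&(np.hypot(x-c[0],y-c[1])<.03)&(abs(y-c[1])<.02); P=W[m]; print(c,m.sum(),np.percentile(P[:,2],[5,50,95]),P[:,0].min(),P[:,0].max())
[print(*o) for o in objs(p,W,'pocket_tray')]
plan(([*c,.0355],R0(88.5)))
E
```

```text
t 38.08 q [-0.364  0.561  1.425  0.     1.157 -1.908] p [ 0.5906 -0.186   0.1028] z [-0.001  0.001 -1.   ] F [-0.1 -0.3  0.2] w 0.0454 g 30.0
[ 0.592508 -0.1858  ] 5689 [0.10805434 0.11075771 0.1117724 ] 0.5677963084764619 0.6134921506960037
0.72 [133.2, 205.3, 375.2, 288.5] [ 0.5794 -0.2429  0.0194] n 3028 circ [ 0.5915 -0.2437] 0.0933 zt 0.0201 rect [ 0.5909 -0.2436] [0.1773 0.0618] 88.7
row [-0.0016, 0.0002, 0.0676] [0.04, -0.05, -0.06] n>=1.6
```

>>> {"fn": "jog_arm", "kwargs": {
  "series": [
    [[-0.0015, 0, 0.02, 0, 0, 0, 0], [-0.0015, 0, 0.035, 0, 0, 0, 0], [-0.0015, 0, 0.045, 0, 0, 0, 0], [-0.0015, 0, 0.052, 0, 0, 0, 0], [-0.0015, 0, 0.057, 0, 0, 0, 0], [-0.0015, 0, 0.061, 0, 0, 0, 0], [-0.0015, 0, 0.064, 0, 0, 0, 0], [-0.0015, 0, 0.067, 0, 0, 0, 0], [-0.0015, 0, 0.067, 0, 0, 0, 0], [-0.0015, 0, 0.067, 0, 0, 0, 62], [-0.0015, 0, 0.067, 0, 0, 0, 62], [-0.0015, 0, 0.067, 0, 0, 0, 62], [-0.0015, 0, 0.067, 0, 0, 0, 62], [-0.0015, 0, 0.067, 0, 0, 0, 62], [-0.0015, 0, 0.067, 0, 0, 0, 62], [-0.0015, 0, 0.05, 0, 0, 0, 62], [-0.0015, 0, 0.02, 0, 0, 0, 62], [-0.0015, 0, -0.06, 0, 0, 0, 62], [-0.0015, 0, -0.06, 0, 0, 0, 62], [-0.0015, 0, -0.06, 0, 0, 0, 62]]
  ]
}}

```text
clock: 39.85
eef_pos: [0.5957, -0.1863, 0.1711]
tcp_rot: [0.013, 1.0, -0.002, 0.005]
ft_force: [0.2, 0.7, 1.5]
grip_width: 0.0585
grip_force: 0.0
```

```bash
python3 - <<'E'
from h import *
st(); p=optics.grab_frame('wrist'); W=world(p); comps(p,W,(.55,.65,-.35,-.13),.03); print(pocket(0),pocket(2))
plan(([.4,-.42,.28],R0(-15)))
E
```

```text
t 39.85 q [-0.362  0.496  1.356  0.     1.279 -1.907] p [ 0.5957 -0.1863  0.1711] z [ 0.01  -0.003 -1.   ] F [0.2 0.7 1.5] w 0.0585 g 0.0
plane [ 0.0003 -0.0006  0.0003]
[305, 201, 51, 52, 2106] h [0.0434 0.0446] topmean [ 0.5925 -0.1856  0.044 ] rect [ 0.5931 -0.1858] [0.0444 0.0456] 89.0
[174, 202, 56, 51, 2176] h [0.0434 0.0446] topmean [ 0.5902 -0.3005  0.0441] rect [ 0.5906 -0.3008] [0.045  0.0449] 43.6
[0, 272, 636, 208, 72163] h [0.2753 0.2913] topmean [ 0.5718 -0.1882  0.291 ] rect [ 0.5722 -0.1885] [0.1168 0.0101] 86.3
[ 0.589492 -0.3018  ] [ 0.592508 -0.1858  ]
row [0.1879, -0.2392, -0.1135] [0.24, 0.34, 103.51] n>=14.5
```

>>> {"fn": "jog_arm", "kwargs": {
  "series": [
    [[0.0, 0.0, -0.08, 0, 0, 0, 62], [0.0, 0.0, -0.11, 0, 0, 0, 62], [0.188, -0.239, -0.113, 0, 0, 60, 62], [0.188, -0.239, -0.113, 0, 0, 103, 62], [0.188, -0.239, -0.113, 0, 0, 103, 62], [0.188, -0.239, -0.113, 0, 0, 103, 62], [0.188, -0.239, -0.113, 0, 0, 103, 62], [0.188, -0.239, -0.113, 0, 0, 103, 62], [0.188, -0.239, -0.113, 0, 0, 103, 62], [0.188, -0.239, -0.113, 0, 0, 103, 62], [0.188, -0.239, -0.113, 0, 0, 103, 62], [0.188, -0.239, -0.113, 0, 0, 103, 62], [0.188, -0.239, -0.113, 0, 0, 103, 62], [0.188, -0.239, -0.113, 0, 0, 103, 62], [0.188, -0.239, -0.113, 0, 0, 103, 62], [0.188, -0.239, -0.113, 0, 0, 103, 62], [0.188, -0.239, -0.113, 0, 0, 103, 62], [0.188, -0.239, -0.113, 0, 0, 103, 62]]
  ]
}}

```text
clock: 41.4
eef_pos: [0.3991, -0.4194, 0.2746]
tcp_rot: [0.791, 0.611, -0.0, -0.001]
ft_force: [0.3, -0.4, -0.5]
grip_width: 0.0582
grip_force: 0.0
```

```bash
python3 - <<'E'
from h import *
st(); p=optics.grab_frame('top'); W=world(p); rackcheck(p,W); comps(p,W,(.55,.65,-.35,-.13),.03); comps(p,W,(.33,.6,-.5,.45))
t=cv2.resize(p['img'][180:330,120:540],(800,286),interpolation=cv2.INTER_CUBIC)
q=optics.grab_frame('wrist'); o=np.zeros((586,800,3),np.uint8); o[:286]=t; o[286:,:400]=cv2.resize(q['img'],(400,300)); cv2.imwrite('pics/f.png',o)
E
```

```text
t 41.40 q [-0.873  0.331  1.346 -0.     1.467 -0.618] p [ 0.3991 -0.4194  0.2746] z [-0.002  0.002 -1.   ] F [ 0.3 -0.4 -0.5] w 0.0582 g 0.0
slot 0 n 35 X -12.3..14.3 Y -9.5..5.6 rel mean -2.5 ztop 56.8
slot 1 n 40 X -11.1..14.4 Y -9.9..3.3 rel mean -3.1 ztop 56.4
slot 3 n 41 X -12.2..13.8 Y -8.6..3.3 rel mean -2.5 ztop 55.9
slot 5 n 36 X -11.2..13.7 Y -9.8..2.3 rel mean -3.9 ztop 55.2
plane [ 0.0033 -0.0011 -0.0019]
[376, 203, 16, 16, 209] h [0.0427 0.0487] topmean [ 0.595  -0.1871  0.046 ] rect [ 0.5938 -0.1867] [0.0407 0.0446] 81.6
[415, 205, 17, 16, 212] h [0.0432 0.0483] topmean [ 0.5938 -0.2996  0.0462] rect [ 0.5915 -0.3011] [0.0432 0.0435] 2.6
plane [ 0.0033 -0.0011 -0.0019]
[153, 199, 21, 19, 251] h [0.0684 0.1165] topmean [0.5883 0.4437 0.1134] rect [0.5899 0.4434] [0.0135 0.0258] 62.2
[370, 209, 63, 17, 583] h [0.0302 0.047 ] topmean [ 0.5867 -0.2483  0.045 ] rect [ 0.5846 -0.2442] [0.0293 0.1576] 0.0
[441, 212, 125, 104, 6100] h [0.5639 0.5972] topmean [ 0.3426 -0.3121  0.5953] rect [ 0.3494 -0.3046] [0.1257 0.0387] 90.0
[303, 215, 62, 31, 1154] h [0.0109 0.0521] topmean [ 0.5391 -0.0534  0.0505] rect [ 0.5388 -0.047 ] [0.0343 0.1453] 8.7
[297, 270, 29, 30, 665] h [0.0551 0.0606] topmean [0.3775 0.0136 0.0573] rect [0.3767 0.0138] [0.0785 0.0767] 20.2
```

View pics/f.png

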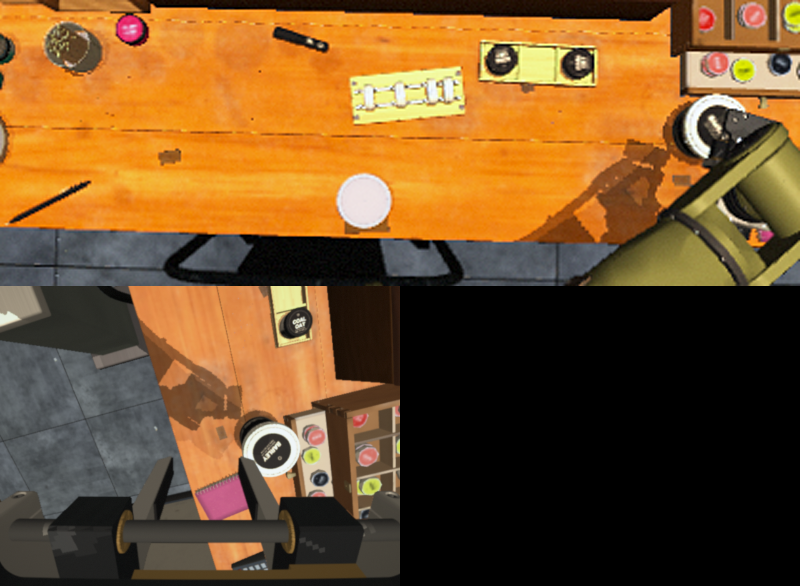

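```bash
python3 -c "
from cell import job; print(job.finish_job())"
```

```text
the job is handed in; nothing more can be done
None
```

I handed the job in with all four tins I found standing on edge in rack slots 0, 1, 3 and 5, and both jars down on the floors of pockets 0 and 2. The last pictures, taken at 41 s of the 208 s allowed, show them seated and the candle, spatula cup and cream pot in place; the hand-in returned no verdict.

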